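# Load the dusting bed and start it under its guard

### The arm

A 6-joint arm with a two-finger parallel gripper is mounted at the origin on the work surface. World frame = base frame: x ahead of the robot, y to its left, z up, the work surface at z = 0. Lengths are in m, angles in rad, forces in N, time in s.
With the tool pointing down it reaches from about 0.35 to 0.975 m from the base axis. Payload 4.9 kg.
Tool frame: the origin (TCP) lies midway between the tips of the shut fingers; the grasp point (between the pads) lies 19 mm behind it; z points along the fingers, y is the line along which they close (so a half turn about z gives the same grasp; the last joint's range is limited). The gripper opens to 85 mm and grips with 20 to 120 N. Pads are 22 mm wide; open, the fingers measure 114 mm over their backs; the gripper's body (76 mm by 85 mm) begins 54 mm behind the grasp point. The pads swing forward as they close: fully open they stand 13 mm farther back than shut.
Start: joints at [-1.325, 0.053, 1.613, -0, 1.476, -0.119], TCP at [0.223, -0.584, 0.199] pointing down, gripper open.
Joint ranges: [-3.01, 3.01], [-1.01, 2.22], [0.06, 2.58], [-1.02, 4.17], [0.09, 2.62], [-3.14, 3.14]. Speed limits (rad/s): [2.57, 2.57, 3.14, 3.14, 3.14, 3.14].

### API

Orientations are given as a rotation vector (axis times angle).
In Python, from station import ctrl, optics, job gives the robot as it stands.
- The arm moves only by the shell command python3 -m jog 'ROWS' [OPENING] [FORCE]. ROWS is JSON, a list of rows, each a list of 2 entries, a list of its own where there are three numbers: the shift along the tool's x, y, z in m, then the turn, a rotation vector about the tool's x, y, z in rad. A call has 1 to 5 rows; each row is the pose to reach, as a shift and turn from the pose commanded when the call began, along the tool's axes at that moment; what a row does not reach only later rows make up. A row lasts 1/10 s, in which the tool goes at most 50 mm and 8.59 degrees, less where a joint would pass 70% of its speed; a pose out of reach is approached as far as the arm can. A call with a gripper value outside its range is refused whole. OPENING is the opening, from 0 (shut) to 1 (fully open), set as the call begins (- or left out, the last holds). The fingers move at their own pace and stop on an object; FORCE is the grip in N (left out, the last holds). Time passes only in rows, so rows that repeat a pose let the fingers close. It gives the time, the measured TCP pose, the force, the opening and the grip force at its end, in the units of the state.
- ctrl.get_obs(): the state, without advancing time (a new reading comes with each control period).
- optics.get_image(name): name is "side" or "top" or "wrist"; returns a dict with "image" (420x560x3 uint8, blue, green, red), "fx", "fy", "cx", "cy" (pixels), "D" ([k1, k2, p1, p2, k3] as OpenCV has them; the pictures are not rectified), "rvec" (rotation vector, rad) and "tvec" (3), from world to camera coordinates, as OpenCV has them; the wrist camera has in their place "mount" (4x4, takes a point from camera to tool coordinates, whose origin is the TCP and whose axes are the flange's). Camera axes: x right, y down, z forward; pixel columns grow to the right and rows downward; lengths in m; the calibration is good to about 2 mm. A picture is of the moment at which its call begins: read the wrist's pose just before it. There is no depth.
- job.finish_job(): hands the job in; it is judged then, once.
The state is a dict: "t": time; "q": joint angles; "dq": joint speeds; "effort": joint torques, N m; "tool_pos": TCP position; "tool_rot": TCP orientation; "contact_force": force on the tool from outside, world axes, zero at the start; "wrist_torque": the same for the moment, N m; "opening": finger opening in m; "grip_force": force on a finger pad.
Only numpy, scipy, OpenCV 4.12 (cv2) and the standard library are available. Lean on these libraries where they do the work, as an engineer would, in place of code of your own. Each camera call takes 0.05 s, during which the arm holds its last target. There are 200 camera calls.

### The job

Get the frame mouldings dusted: move the sanding block off the blue dusting bed into the grey tool tray, and lay every moulding length flat on the bed's grille inside the rim, moulded face up and none on top of another. Then switch the isolator on by pulling its red-knobbed bat outward, flipping it over to the green side and letting it spring back in; after that flip the red guard cover up and over until it stays open by itself, and press the green start button beneath it fully. Last, close the guard over the button again; leave the rest so, and do not knock over or shove away the jar and the tin.

Things in the scene. Friction and masses are not known exactly. Their poses are not given: they have to be found in the camera images.
- bed_top (a point): Centre of the flat steel grille of the blue downdraught dusting bed (a fixed box 170 x 306 x 42 mm); the grille is 42 mm above the table, 154 mm along its x and 290 mm along its y, inside an aluminium rim that stands 8 mm above it. x and y lie along the bed's sides, z up.
- tray_in (a point): Centre of the inner floor of the fixed grey tool tray; inside 100 mm along its x, 160 mm along its y; floor 5 mm above the table, walls 5 mm thick with their top 13 mm above the floor.
- block_center (a point): Centre (25 mm above its underside) of the pale wooden sanding block: base 95 x 52 x 16 mm, on it a grip bar 80 mm long, 26 mm wide, 34 mm high (from 16 to 50 mm above the underside), 0.13 kg. x along its length, y across the grip bar, z up. At the start it lies on the grille.
- slip_a_center (a point): Centre (12 mm above its underside) of frame moulding length A: dark wood 100 mm long (x), 36 mm wide (y), 24 mm high (z up, out of the moulded face); the lower 18 mm are the full 36 mm wide, above is a ridge 22 mm wide and a gilt strip along one edge. About 0.09 kg. All four look alike; absent (None) in some starts. At the start they lie on the table left of the bed.
- slip_b_center (a point): Centre (12 mm above its underside) of frame moulding length B: dark wood 100 mm long (x), 36 mm wide (y), 24 mm high (z up, out of the moulded face); the lower 18 mm are the full 36 mm wide, above is a ridge 22 mm wide and a gilt strip along one edge. About 0.09 kg. All four look alike; absent (None) in some starts. At the start they lie on the table left of the bed.
- slip_c_center (a point): Centre (12 mm above its underside) of frame moulding length C: dark wood 100 mm long (x), 36 mm wide (y), 24 mm high (z up, out of the moulded face); the lower 18 mm are the full 36 mm wide, above is a ridge 22 mm wide and a gilt strip along one edge. About 0.09 kg. All four look alike; absent (None) in some starts. At the start they lie on the table left of the bed.
- slip_d_center (a point): Centre (12 mm above its underside) of frame moulding length D: dark wood 100 mm long (x), 36 mm wide (y), 24 mm high (z up, out of the moulded face); the lower 18 mm are the full 36 mm wide, above is a ridge 22 mm wide and a gilt strip along one edge. About 0.09 kg. All four look alike; absent (None) in some starts. At the start they lie on the table left of the bed.
- iso_pivot (a point): Hinge centre of the isolator toggle on the grey control panel (a fixed box 160 x 210 x 45 mm, 57 mm high at this point). The hinge axis is this point's y; x points from the off side (red spot) to the on side (green spot); z up.
- iso_knob (a point): Centre of the toggle's red knob, a cylinder 22 mm in diameter and 24 mm long, its length and flat ends along the hinge axis y; 68 mm from iso_pivot when not pulled. Can be pinched on the flat ends from above; it may turn between the fingers. A steel lock gate reaches 32 mm from the pivot.
- isolator (a joint): Angle of the toggle, rad: 0 = off, leaning 0.5 rad from vertical to the -x of iso_pivot; 1.0 = on, leaning 0.5 rad to +x. Slight friction, it stays where left. While the bat is not pulled out, a lock gate blocks it near either end.
- iso_pull (a joint): How far the bat is pulled outward along its own length (away from iso_pivot), m: 0 = in, 0.016 = full stop. A spring pulls it in with 2.4 N at 0 and 8.8 N at the stop. It passes the gate when out 0.012 or more from one end to the other; released, it springs back in and locks.
- guard_hinge (a point): Centre of the hinge of the red guard cover over the start button, 103 mm above the table, on the panel. The hinge axis is this point's y; closed, the cover reaches from here 88 mm to -x.
- guard_tab (a point): Middle of the cover's lifting tab, 108 mm from guard_hinge; the tab is 14 mm wide (y), 9 mm thick and sticks out about 34 mm beyond the cover's free edge, 58 mm above the panel top when closed. Can be pinched on its 14 mm width from above; it may turn between the fingers.
- guard (a joint): Angle of the guard cover, rad: 0 = closed, level; grows as the free edge rises and swings over to +x; stop at 2.1. Below about 1.6 it falls shut by its own weight, beyond 1.75 it falls on open and stays.
- start_top (a point): Centre of the top of the green start button (34 mm in diameter), about 34 mm above the panel top (79 mm above the table), 52 mm to the -x side of guard_hinge. Covered while the guard is closed.
- start (a joint): How far the start button is pressed, m: 0 = up, 0.006 = fully down, which takes 5 N; it springs back.
- jar: Bystander: small amber jar, 54 mm across, 65 mm high, origin under its centre.
- tin: Bystander: tin, 80 mm across, 90 mm high, origin under its centre.
Things that resemble listed ones, but are neither listed nor needed, are in the scene too. What is shaped like the part that bears block_center but purple, turquoise or yellow is not meant.

How it is judged:
By the outcome, as a careful person would: the job done as asked, in the order asked, and still so for the second after the job is handed in, with the robot touching nothing.
Of slip_a, slip_b, slip_c, slip_d only 3 to 4 are there at a start; the rules pass over those that are not, and their reading is None.
At some moment in a run one of slip_a, slip_b, slip_c, slip_d, block may be knocked a few centimetres aside while the robot is not near it.
Once in a run the grip may slacken for a moment while it holds something.
It also fails if it takes over 208 s, if anything falls off the work surface, if the arm or the gripper's body presses on something with over 40 N, if the wrist force passes 120 N, or if a joint passes its speed limit or range.

## Working session

There is one attempt and no reset: what is moved stays moved. The work goes in short steps, Python scripts to look and compute and a shell command to move; the robot and the scene stay as the last step left them, time stands still between calls to the robot, and variables do not carry over. Pictures are saved under pics/ and viewed, at most 14 in all, crops included, and the job is handed in when it is done.

```bash
ls; mkdir -p pics; cat > h.py <<'E'
import numpy as np, cv2
from scipy.spatial.transform import Rotation as R
from station import ctrl, optics, job
def cam(name):
    o=ctrl.get_obs(); d=optics.get_image(name)
    K=np.array([[d['fx'],0,d['cx']],[0,d['fy'],d['cy']],[0,0,1.]]); D=np.array(d['D'],float)
    if 'mount' in d:
        T=np.eye(4);T[:3,:3]=R.from_rotvec(o['tool_rot']).as_matrix();T[:3,3]=o['tool_pos']
        C=T@np.array(d['mount']); Rw=C[:3,:3]; c=C[:3,3]
    else:
        Rc=R.from_rotvec(np.ravel(d['rvec'])).as_matrix(); Rw=Rc.T; c=-Rc.T@np.ravel(d['tvec'])
    return d['image'],K,D,Rw,c
def ray(v,uv):
    im,K,D,Rw,c=v
    p=cv2.undistortPoints(np.array(uv,float).reshape(-1,1,2),K,D).reshape(-1,2)
    return c,(Rw@np.c_[p,np.ones(len(p))].T).T
def plane(v,uv,z):
    c,d=ray(v,uv); return c+d*((z-c[2])/d[:,2])[:,None]
def proj(v,P):
    im,K,D,Rw,c=v
    return cv2.projectPoints(np.array(P,float).reshape(-1,3),R.from_matrix(Rw.T).as_rotvec(),-Rw.T@c,K,D)[0].reshape(-1,2)
def tri(v1,u1,v2,u2):
    c1,d1=ray(v1,[u1]);c2,d2=ray(v2,[u2]);d1=d1[0]/np.linalg.norm(d1);d2=d2[0]/np.linalg.norm(d2)
    A=np.c_[d1,-d2];s=np.linalg.lstsq(A,c2-c1,rcond=None)[0]
    a=c1+s[0]*d1;b=c2+s[1]*d2;return (a+b)/2,np.linalg.norm(a-b)
def shift(target,yaw=None):
    """tool-frame shift (and turn about tool z) from current pose to world TCP target, tool down"""
    o=ctrl.get_obs();M=R.from_rotvec(o['tool_rot'])
    s=M.inv().apply(np.array(target)-o['tool_pos'])
    return np.round(s,4)
E
python3 - <<'E'
from h import *
import pickle
vs={}
for n in ['top','side']:
    v=cam(n);vs[n]=v;cv2.imwrite(f'pics/{n}0.png',cv2.resize(v[0],(800,600),interpolation=cv2.INTER_CUBIC));print(n,v[4],v[1][0])
pickle.dump(vs,open('v0.pkl','wb'))
print(ctrl.get_obs())
E
```

```text
pics
top [ 0.32522645 -0.07684997  1.44507973] [462.85211838   0.         276.85027333]
side [-0.21384976  0.75786445  0.77988234] [456.60743081   0.         278.50460087]
{'t': 0.1, 'q': array([-1.32499312e+00,  5.32739997e-02,  1.61417528e+00, -6.69130106e-06,
        1.47602905e+00, -1.18981797e-01]), 'dq': array([ 0.00067325, -0.00157335, -0.00067379, -0.00310895,  0.00039709,
       -0.00051804]), 'effort': array([-2.38977145e-04, -3.94908893e+01, -3.71360886e+01, -1.48315103e-04,
        3.94315110e-03,  7.13985415e-06]), 'tool_pos': array([ 0.22281994, -0.58324641,  0.19778537]), 'tool_rot': array([-3.08763120e+00, -5.69490935e-01,  1.98019970e-04]), 'contact_force': array([ 0.15884138,  0.24588788, -0.13098348]), 'wrist_torque': array([-0.01205656, -0.04496375,  0.01414446]), 'grip_force': 0.0, 'opening': 0.08561655824809844}
```

View pics/top0.png

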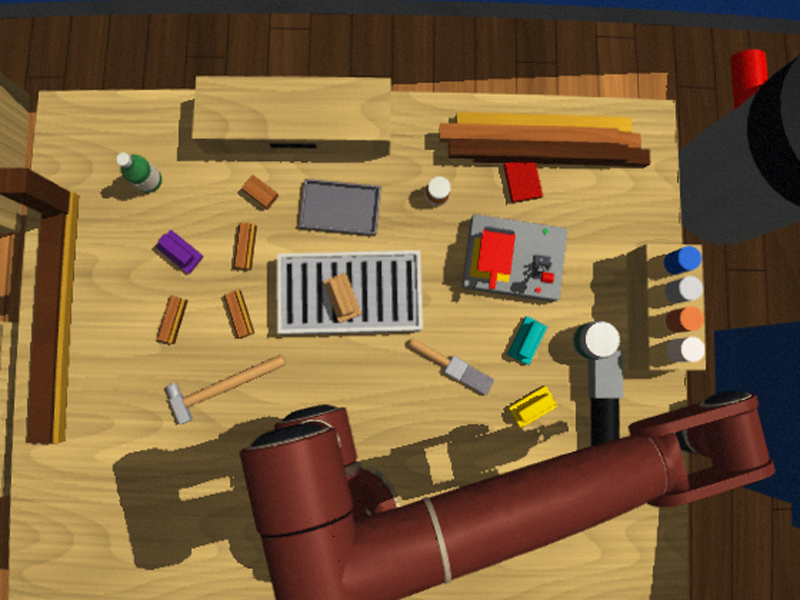

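View pics/side0.png

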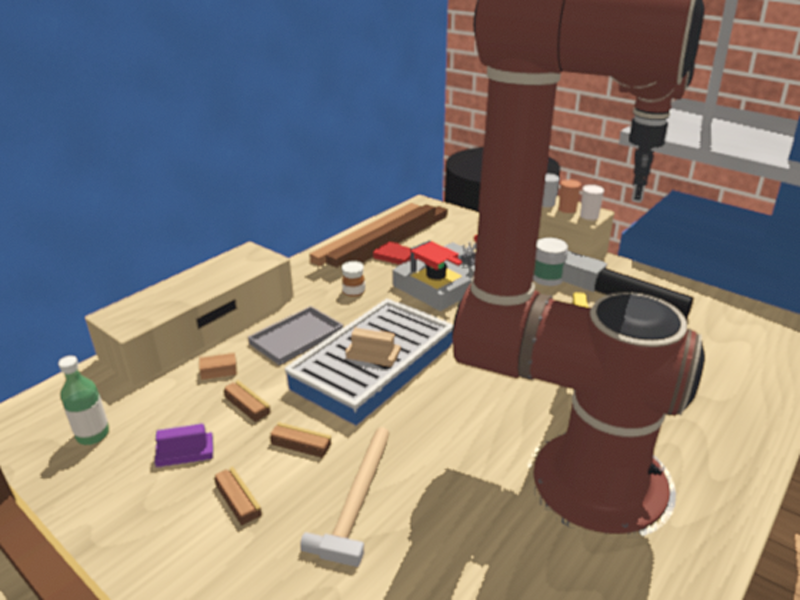

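Top view (800x600 scale): bed (350,292) with the pale sanding block (342,297), grey tray (340,207), panel (515,258), gilt-edged mouldings at (244,246), (172,319), (238,314). An orange-brown stub at (259,192) needs a check. The purple, turquoise and yellow blocks are decoys. I'll crop to confirm and measure.

```bash
python3 - <<'E'
from h import *
import pickle
vs=pickle.load(open('v0.pkl','rb'));t=vs['top'];s=vs['side']
a=cv2.resize(t[0][115:255,100:220],(480,560),interpolation=cv2.INTER_CUBIC)
b=cv2.resize(t[0][140:220,315:405],(320,284),interpolation=cv2.INTER_CUBIC)
c=cv2.resize(s[0][160:220,265:345],(320,240),interpolation=cv2.INTER_CUBIC)
o=np.zeros((560,800,3),np.uint8);o[:,:480]=a;o[:284,480:]=b;o[300:540,480:]=c
cv2.imwrite('pics/crop1.png',o)
hsv=cv2.cvtColor(t[0],cv2.COLOR_BGR2HSV)
m=cv2.inRange(hsv,(3,100,60),(25,255,255))
m[:, :105]=0;m[:115]=0;m[255:]=0;m[:,300:]=0
n,l,st,ce=cv2.connectedComponentsWithStats(m)
for i in range(1,n):
    if st[i,4]>100:
        p=np.argwhere(l==i)[:,::-1].astype(np.float32)
        P=plane(t,p,0.02)[:,:2].astype(np.float32)*1000
        r=cv2.minAreaRect(P);print(ce[i],st[i,4],np.round(r[0],1),np.round(r[1],1),round(r[2],1))
E
```

```text
[188.10136608 183.08850263] 18813 [545.3 141.3] [442.1 617.4] 0.6
[239.25932836 207.85074627] 536 [470.6  17.8] [98.4 55.3] 22.2
```

View pics/crop1.png

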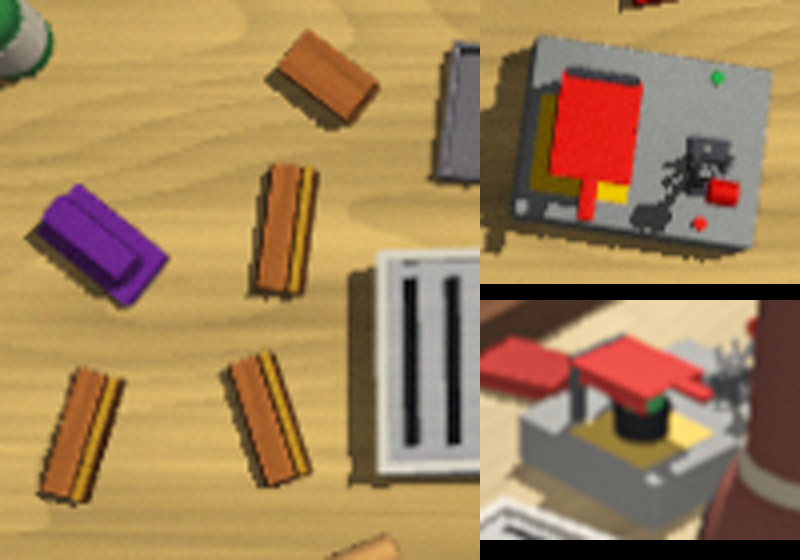

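Crop: the three gilt-striped mouldings are at native top px (172,172), (120,224), (167,219). The stub at (182,134) has no gilt and is about 75 mm long, so it is a decoy, and only three mouldings are present. Off side is red and nearer the robot, with the knob leaning there; the guard is closed with its tab toward the robot.

```bash
python3 - <<'E'
from h import *
import pickle
vs=pickle.load(open('v0.pkl','rb'));t=vs['top'];s=vs['side']
hsv=cv2.cvtColor(t[0],cv2.COLOR_BGR2HSV)
for p in [(168,172),(174,172),(118,224),(164,219),(150,180),(200,180),(182,134),(240,210),(380,165)]: print(p,hsv[p[1],p[0]])
# mouldings: wood by low hue + gilt by high saturation
tab=hsv[180,200]
m=((hsv[...,0]<16)&(hsv[...,0]>3)&(hsv[...,1]>130)&(hsv[...,2]>60)).astype(np.uint8)
g=((hsv[...,0]>=16)&(hsv[...,0]<28)&(hsv[...,1]>165)&(hsv[...,2]>80)).astype(np.uint8)
n,l,st,ce=cv2.connectedComponentsWithStats(cv2.morphologyEx(m|g,cv2.MORPH_OPEN,np.ones((2,2),np.uint8)))
for i in range(1,n):
    if 100<st[i,4]<900 and ce[i][0]<300 and 110<ce[i][1]<255:
        P=plane(t,np.argwhere(l==i)[:,::-1],0.018)[:,:2].astype(np.float32)*1000
        r=cv2.minAreaRect(P);print(ce[i],st[i,4],np.round(P.mean(0)),np.round(r[0],1),np.round(r[1],1),round(r[2],1))
q=lambda x,y,z:np.round(plane(t,[(x*.7,y*.7)],z)[0]*1000)
print('bed corners rim .05',[q(*p,.05)[:2] for p in [(277,254),(421,251),(423,330),(278,335)]])
print('tray rim .018',[q(*p,.018)[:2] for p in [(302,181),(381,185),(376,235),(298,230)]])
b=lambda x,y:(315+(x-480)*90/320,140+y*90/320)
B=lambda x,y,z:np.round(plane(t,[b(x,y)],z)[0]*1000)[:2]
print('panel .045',[B(*p,.045) for p in [(540,36),(770,72),(748,248),(514,216)]])
print('cover top .1',[B(*p,.105) for p in [(565,72),(642,84),(632,186),(552,178)]],'tab tip',B(586,218,.1),'tabroot',B(589,182,.1))
print('knob .115',B(723,192,.115),'red spot',B(699,224,.045),'green',B(717,78,.045))
print('jar .065',q(438,187,.065),'tin .09',q(598,340,.09))
E
```

```text
(168, 172) [ 12 188 164]
(174, 172) [ 19 202 158]
(118, 224) [ 13 189 159]
(164, 219) [ 13 190 166]
(150, 180) [ 20 133 209]
(200, 180) [ 19  18 157]
(182, 134) [ 13 188 175]
(240, 210) [ 17 146 184]
(380, 165) [ 34  12 155]
[ 13.86692015 116.19201521] 526 [761. 764.] [797.5 773.2] [200.6  77.1] 0.6
[182.61129568 134.82059801] 301 [700. 203.] [700.1 202.6] [75.2 41.4] 53.7
[172.18836565 172.85041551] 361 [578. 231.] [578.1 230.9] [ 36.4 100.8] 84.8
[  5.05295316 184.41344196] 491 [535. 774.] [528.8 768.2] [150.2  44.7] 4.8
[167.86842105 220.22368421] 380 [429. 239.] [428.  239.2] [101.9  37.8] 18.9
[120.84496124 224.4496124 ] 387 [414. 386.] [413.5 385.3] [ 39.3 100.4] 73.8
bed corners rim .05 [array([558., 157.]), array([ 568., -151.]), array([ 400., -157.]), array([385., 149.])]
tray rim .018 [array([728., 112.]), array([721., -63.]), array([608., -54.]), array([617., 118.])]
panel .045 [array([ 652., -266.]), array([ 624., -469.]), array([ 468., -446.]), array([ 493., -243.])]
cover top .1 [array([ 607., -279.]), array([ 598., -343.]), array([ 512., -334.]), array([ 518., -268.])] tab tip [ 486. -297.] tabroot [ 516. -299.]
knob .115 [ 507. -408.] red spot [ 489. -404.] green [ 617. -421.]
jar .065 [ 706. -186.   65.] tin .09 [ 381. -519.   90.]
```

Measurements fit the given sizes (100×36 mouldings, 170×306 bed, 110×170 tray). Now a planner helper that turns waypoints into tool-axis shifts, then a move over the block.

```bash
cat >> h.py <<'E'
def yaw_now():
    x=R.from_rotvec(ctrl.get_obs()['tool_rot']).as_matrix()[:,0];return np.degrees(np.arctan2(x[1],x[0]))
def plan(*wps):
    """wps (x,y,z mm, yaw deg), tool down: prints tool shift/turn from one to the next"""
    o=ctrl.get_obs();p=np.array(o['tool_pos']);M=R.from_rotvec(o['tool_rot'])
    print('t %.1f now'%o['t'],np.round(p*1000,1),'yaw %.1f'%yaw_now(),'open %.4f F'%o['opening'],np.round(o['contact_force'],1),'q',np.round(o['q'],2))
    for x,y,z,w in wps:
        t=np.array([x,y,z])/1000;N=R.from_euler('z',w,degrees=True)*R.from_euler('x',180,degrees=True)
        print(np.round(M.inv().apply(t-p),4).tolist(),np.round((M.inv()*N).as_rotvec(),3).tolist(),'rows>=%d'%np.ceil(max(np.linalg.norm(t-p)/.05,(M.inv()*N).magnitude()/.1499)))
        p,M=t,N
E
python3 -c "
from h import *
plan((300,-380,330,21),(380,-180,330,21),(440,-10,330,21))
d=optics.get_image('wrist');print(np.round(d['mount'],3),d['fx'])"
```

```text
t 0.1 now [ 222.8 -583.2  197.8] yaw 20.9 open 0.0856 F [ 0.2  0.2 -0.1] q [-1.32  0.05  1.61 -0.    1.48 -0.12]
[0.1446, -0.1626, -0.1319] [-0.002, -0.0, -0.002] rows>=6
[0.1464, -0.158, -0.0] [0.0, 0.0, 0.0] rows>=5
[0.1169, -0.1372, -0.0] [0.0, 0.0, 0.0] rows>=4
[[ 0.    -0.958 -0.287  0.074]
 [ 1.     0.     0.     0.   ]
 [-0.    -0.287  0.958 -0.175]
 [ 0.     0.     0.     1.   ]] 345.32682147115537
```

```bash
z='[0,0,0]'
python3 -m jog '[[[0,0,-0.05],[0,0,0]],[[0.05,-0.05,-0.09],[0,0,0]],[[0.1,-0.11,-0.132],[0,0,0]],[[0.145,-0.163,-0.132],[0,0,0]],[[0.145,-0.163,-0.132],[0,0,0]]]' 1
python3 -m jog '[[[0.146,-0.158,0],[0,0,0]],[[0.146,-0.158,0],[0,0,0]],[[0.146,-0.158,0],[0,0,0]],[[0.146,-0.158,0],[0,0,0]],[[0.146,-0.158,0],[0,0,0]]]'
python3 -m jog '[[[0.117,-0.137,0],[0,0,0]],[[0.117,-0.137,0],[0,0,0]],[[0.117,-0.137,0],[0,0,0]],[[0.117,-0.137,0],[0,0,0]],[[0.117,-0.137,0],[0,0,0]]]'
python3 - <<'E'
from h import *
plan()
v=cam('wrist');cv2.imwrite('pics/w1.png',cv2.resize(v[0],(800,600)))
E
```

```text
t: 0.65
tool_pos: [0.2891, -0.4103, 0.323]
tool_rot: [3.089, 0.568, 0.001]
contact_force: [0.8, -0.3, -0.5]
opening: 0.0854
grip_force: 0.0
t: 1.15
tool_pos: [0.3697, -0.2086, 0.3224]
tool_rot: [-3.088, -0.577, -0.002]
contact_force: [-0.2, -0.6, 0.5]
opening: 0.0852
grip_force: 0.0
t: 1.65
tool_pos: [0.4296, -0.0393, 0.3219]
tool_rot: [-3.087, -0.579, 0.0]
contact_force: [-0.3, -0.5, 0.6]
opening: 0.0855
grip_force: 0.0
t 1.6 now [429.6 -39.3 321.9] yaw 21.2 open 0.0855 F [-0.3 -0.5  0.6] q [-0.26 -0.47  1.86  0.    1.75  0.94]
```

View pics/w1.png

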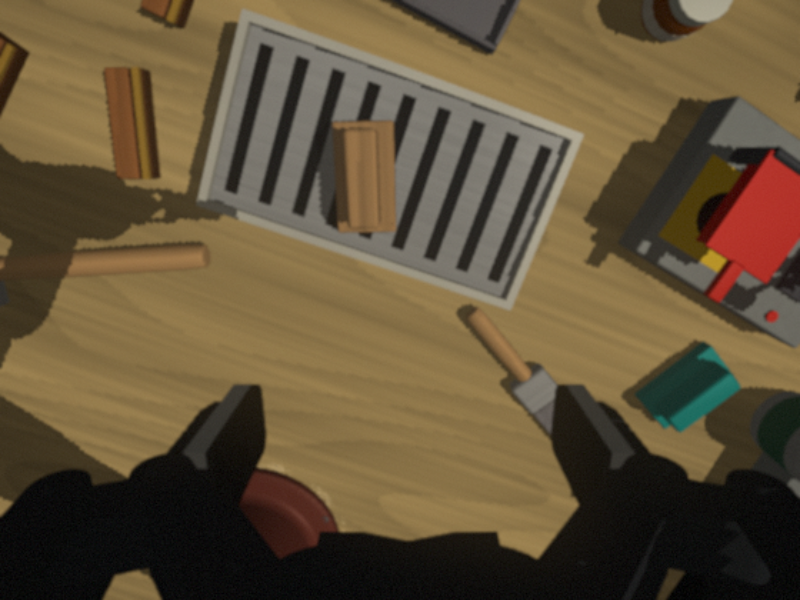

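Wrist view: block on the grille at (365,176), with its grip bar running nearly along the tool x. Computing positions.

```bash
python3 - <<'E'
from h import *
v=cam('wrist');print(np.round(v[4],3))
cv2.imwrite('pics/w1b.png',v[0])
f=lambda pts,z:np.round(plane(v,np.array(pts)*.7,z)*1000,1)[:,:2]
hsv=cv2.cvtColor(v[0],cv2.COLOR_BGR2HSV)
b=f([(347,127),(380,127),(386,229),(350,230)],.092);print('bar',b,b.mean(0))
b=f([(333,122),(393,120),(397,232),(336,231)],.058);print('base',b,b.mean(0))
b=f([(243,12),(582,135),(511,307),(200,200)],.05);print('bed',b,b.mean(0))
plan()
E
```

```text
[ 0.498 -0.015  0.497]
bar [[499.9  37. ]
 [509.1  12.9]
 [436.  -19.4]
 [424.5   8. ]] [467.375   9.625]
base [[499.6  53.7]
 [519.2   7. ]
 [431.7 -29.9]
 [413.   21.3]] [465.875  13.025]
bed [[ 555.6  152.9]
 [ 568.1 -149.8]
 [ 402.8 -156.7]
 [ 394.1  146.1]] [480.15   -1.875]
t 1.8 now [429.1 -41.9 321.9] yaw 21.0 open 0.0855 F [ 0.  -0.5  0.6] q [-0.27 -0.47  1.86 -0.    1.75  0.93]
```

View pics/w1b.png

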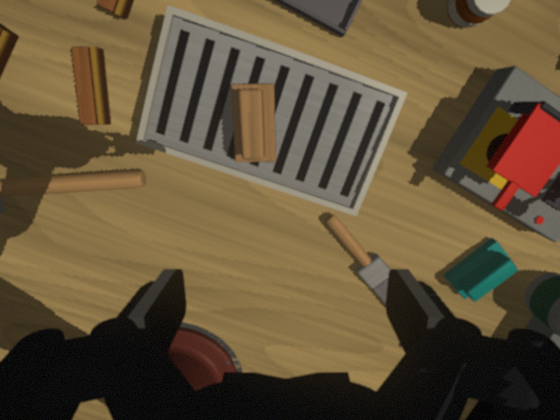

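```bash
python3 -c "
from h import *
plan((466,11,160,22),(466,11,64,22))"
```

```text
t 1.8 now [429.1 -41.9 321.9] yaw 21.0 open 0.0855 F [ 0.  -0.5  0.6] q [-0.27 -0.47  1.86 -0.    1.75  0.93]
[0.0535, -0.0362, 0.1619] [0.0, 0.001, -0.017] rows>=4
[0.0, -0.0, 0.096] [0.0, 0.0, 0.0] rows>=2
```

```bash

python3 -m jog '[[[0.0535,-0.0362,0.162],[0,0,-0.017]],[[0.0535,-0.0362,0.162],[0,0,-0.017]],[[0.0535,-0.0362,0.162],[0,0,-0.017]],[[0.0535,-0.0362,0.162],[0,0,-0.017]],[[0.0535,-0.0362,0.162],[0,0,-0.017]]]'
python3 -m jog '[[[0,0,0.03],[0,0,0]],[[0,0,0.06],[0,0,0]],[[0,0,0.08],[0,0,0]],[[0,0,0.09],[0,0,0]],[[0,0,0.096],[0,0,0]]]' | tail -6
python3 -m jog '[[[0,0,0],[0,0,0]],[[0,0,0],[0,0,0]],[[0,0,0],[0,0,0]],[[0,0,0],[0,0,0]],[[0,0,0],[0,0,0]]]' 0 60
python3 -m jog '[[[0,0,0],[0,0,0]],[[0,0,0],[0,0,0]],[[0,0,0],[0,0,0]],[[0,0,0],[0,0,0]],[[0,0,0],[0,0,0]]]'
python3 -c "
from h import *
plan((466,11,170,22))"
```

```text
t: 2.25
tool_pos: [0.4632, 0.0103, 0.1553]
tool_rot: [-3.082, -0.594, 0.014]
contact_force: [-0.8, -0.2, -0.6]
opening: 0.0855
grip_force: 0.0
t: 2.75
tool_pos: [0.467, 0.0094, 0.0651]
tool_rot: [3.084, 0.594, 0.002]
contact_force: [-0.3, 0.9, 0.3]
opening: 0.0857
grip_force: 0.0
t: 3.25
tool_pos: [0.4667, 0.0106, 0.0648]
tool_rot: [3.084, 0.596, 0.001]
contact_force: [0.5, 0.7, 0.3]
opening: 0.0123
grip_force: 0.0
t: 3.75
tool_pos: [0.4663, 0.0105, 0.0642]
tool_rot: [-3.084, -0.596, 0.0]
contact_force: [-0.2, 0.8, 0.1]
opening: -0.0001
grip_force: 0.0
t 3.8 now [466.3  10.5  64.2] yaw 21.9 open -0.0001 F [-0.2  0.8  0.1] q [-0.14 -0.21  2.1   0.    1.26  1.05]
[-0.0001, -0.0005, -0.1058] [-0.0, 0.0, -0.002] rows>=3
```

Fingers shut on nothing, so the block may have been knocked aside. I'll lift and look.

```bash

python3 -m jog '[[[0,0,-0.05],[0,0,0]],[[0,0,-0.1],[0,0,0]],[[0,0,-0.15],[0,0,0]],[[0,0,-0.19],[0,0,0]],[[0,0,-0.19],[0,0,0]]]' 1
python3 -m jog '[[[-0.06,0,0],[0,0,0]],[[-0.06,0,0],[0,0,0]],[[-0.06,0,0],[0,0,0]],[[-0.06,0,0],[0,0,0]]]' |head -2
python3 - <<'E'
from h import *
plan()
v=cam('wrist');t=cam('top')
o=np.zeros((420,800,3),np.uint8);o[:,:560]=v[0];o[:240,560:]=cv2.resize(t[0][165:245,180:260],(240,240));cv2.imwrite('pics/w2.png',o)
import pickle;pickle.dump((v,t),open('w2.pkl','wb'))
E
```

```text
t: 4.25
tool_pos: [0.4697, 0.0101, 0.2624]
tool_rot: [3.08, 0.595, 0.02]
contact_force: [0.2, 0.3, 0.4]
opening: 0.0719
grip_force: 0.0
t: 4.65
tool_pos: [0.411, -0.0118, 0.2541]
t 4.7 now [411.  -11.8 254.1] yaw 21.9 open 0.0852 F [-0.8 -0.3 -0.1] q [-0.21 -0.52  2.    0.    1.66  0.98]
```

View pics/w2.png

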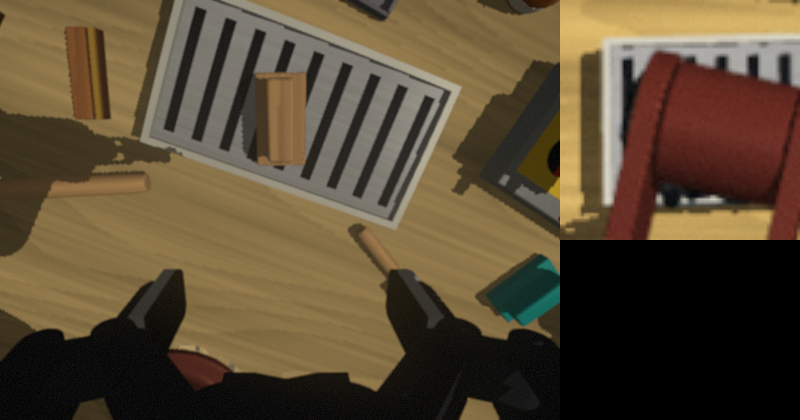

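```bash
python3 - <<'E'
from h import *
import pickle
v,t=pickle.load(open('w2.pkl','rb'));a=cv2.imread('pics/w1b.png')
o=np.hstack([cv2.resize(a[60:180,200:310],(400,436),interpolation=cv2.INTER_CUBIC),cv2.resize(v[0][55:175,225:335],(400,436),interpolation=cv2.INTER_CUBIC)])
cv2.imwrite('pics/w2c.png',o)
E
```

```text
(no output)
```

View pics/w2c.png

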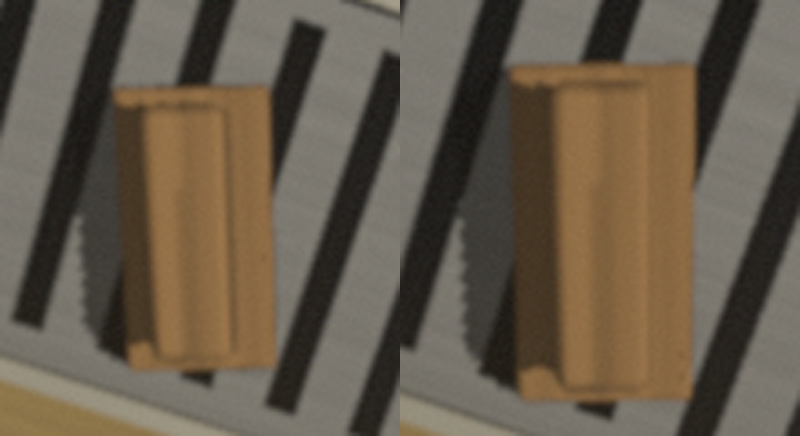

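```bash
python3 - <<'E'
from h import *
import pickle
v,t=pickle.load(open('w2.pkl','rb'))
n=lambda P:[(225+(x-400)*110/400,55+y*120/436) for x,y in P]
b=plane(v,n([(555,82),(648,82),(648,388),(562,388)]),.092)[:,:2]*1000;print(b,b.mean(0))
b=plane(v,n([(510,68),(696,65),(691,398),(520,400)]),.058)[:,:2]*1000;print(b,b.mean(0))
plan()
E
```

```text
[[498.52025643  40.64086168]
 [507.27877975  18.77719655]
 [435.08222132 -10.67458367]
 [426.46166108  10.82150819]] [466.83572965  14.89124569]
[[499.25927045  56.16438451]
 [519.22789486   8.45047007]
 [432.60474795 -26.27583394]
 [413.13092565  20.67425805]] [466.05570973  14.75331967]
t 4.8 now [411.2 -11.6 254.2] yaw 21.9 open 0.0855 F [-0.  -1.1 -0.5] q [-0.21 -0.52  2.    0.    1.66  0.98]
```

```bash
python3 - <<'E'
from h import *
import pickle
v,t=pickle.load(open('w2.pkl','rb'))
o=ctrl.get_obs();M=R.from_rotvec(o['tool_rot']);p=np.array(o['tool_pos'])
for P in [(0,.043,-.013),(0,-.043,-.013),(0.011,.043,-.013),(-0.011,.043,-.013),(0,.043,-.035),(0,0,0)]: print(P,proj(v,p+M.apply(P)))
E
```

```text
(0, 0.043, -0.013) [[368.42846987 257.29429471]]
(0, -0.043, -0.013) [[200.75980305 257.39139192]]
(0.011, 0.043, -0.013) [[369.97271372 237.23739355]]
(-0.011, 0.043, -0.013) [[366.91180542 276.60229511]]
(0, 0.043, -0.035) [[379.50492001 277.45876341]]
(0, 0, 0) [[284.64348315 247.60736761]]
```

In the picture the open fingertips sit about 33 mm farther back than the stated TCP, which explains why they shut above the bar. I'll check with the fingers shut, by dark pixels only.

```bash

python3 -m jog '[[[0,0,0],[0,0,0]],[[0,0,0],[0,0,0]],[[0,0,0],[0,0,0]],[[0,0,0],[0,0,0]],[[0,0,0],[0,0,0]]]' 0 | head -1
python3 -m jog '[[[0,0,0],[0,0,0]],[[0,0,0],[0,0,0]]]' | tail -2
python3 - <<'E'
from h import *
v=cam('wrist');o=ctrl.get_obs();M=R.from_rotvec(o['tool_rot']);p=np.array(o['tool_pos'])
g=v[0].max(2);cv2.imwrite('pics/w3.png',v[0][200:,140:440])
for z in [0,-.01,-.02,-.03,-.035,-.04]: print(z,proj(v,p+M.apply([(.011,0,z),(-.011,0,z)])).round(0).tolist())
E
```

```text
t: 5.25
opening: 0.0001
grip_force: 0.0
0 [[285.0, 229.0], [285.0, 266.0]]
-0.01 [[285.0, 236.0], [285.0, 275.0]]
-0.02 [[285.0, 243.0], [285.0, 284.0]]
-0.03 [[285.0, 251.0], [285.0, 294.0]]
-0.035 [[285.0, 256.0], [285.0, 300.0]]
-0.04 [[285.0, 261.0], [285.0, 306.0]]
```

View pics/w3.png

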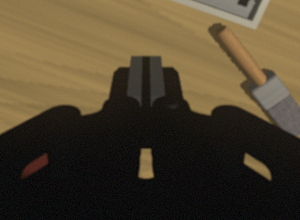

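Shut tips sit about 35 mm behind the reported TCP. I'll descend step by step, watching the force.

```bash
python3 -c "
from h import *
plan((466.5,14.5,130,22),(466.5,14.5,60,22))"
```

```text
t 5.5 now [410.6 -11.8 254.2] yaw 21.9 open 0.0001 F [0.2 1.3 0.6] q [-0.21 -0.52  2.   -0.    1.66  0.98]
[0.0617, -0.0036, 0.1242] [0.0, -0.0, -0.002] rows>=3
[0.0, -0.0, 0.07] [0.0, 0.0, 0.0] rows>=2
```

```bash

python3 -m jog '[[[0.062,-0.0036,0.12],[0,0,0]],[[0.062,-0.0036,0.12],[0,0,0]],[[0.062,-0.0036,0.124],[0,0,0]],[[0.062,-0.0036,0.124],[0,0,0]],[[0.062,-0.0036,0.124],[0,0,0]]]' 1|head -2
python3 -m jog '[[[0,0,0.03],[0,0,0]],[[0,0,0.06],[0,0,0]],[[0,0,0.07],[0,0,0]],[[0,0,0.07],[0,0,0]]]' |head -4
python3 -m jog '[[[0,0,0.01],[0,0,0]],[[0,0,0.02],[0,0,0]],[[0,0,0.02],[0,0,0]]]' |head -4
python3 -m jog '[[[0,0,0.006],[0,0,0]],[[0,0,0.012],[0,0,0]],[[0,0,0.012],[0,0,0]]]' |head -4
python3 -m jog '[[[0,0,0],[0,0,0]],[[0,0,0],[0,0,0]],[[0,0,0],[0,0,0]],[[0,0,0],[0,0,0]],[[0,0,0],[0,0,0]]]' 0 60
```

```text
t: 6.0
tool_pos: [0.4664, 0.0146, 0.1301]
t: 6.4
tool_pos: [0.4667, 0.0143, 0.0609]
tool_rot: [3.085, 0.595, 0.0]
contact_force: [-0.1, 0.7, -1.3]
t: 6.7
tool_pos: [0.4662, 0.0146, 0.0395]
tool_rot: [-3.084, -0.596, 0.002]
contact_force: [-0.2, -0.2, -1.0]
t: 7.0
tool_pos: [0.466, 0.0147, 0.0272]
tool_rot: [-3.084, -0.596, 0.003]
contact_force: [-0.2, -0.0, -0.3]
t: 7.5
tool_pos: [0.4673, 0.0145, 0.0287]
tool_rot: [3.084, 0.596, 0.002]
contact_force: [0.4, -0.3, -0.7]
opening: 0.0253
grip_force: 59.2
```

Gripped at 25.3 mm (bar 26). I'll lift it and carry it to the tray, using tip offset 35 mm.

```bash
python3 -c "
from h import *
plan((467,14.5,120,22),(560,18,120,54),(668,28,120,86.5),(668,28,15,86.5),(668,28,-6,86.5))"
```

```text
t 7.5 now [467.3  14.5  28.7] yaw 21.9 open 0.0253 F [ 0.4 -0.3 -0.7] q [-0.13 -0.16  2.12 -0.    1.18  1.06]
[-0.0002, -0.0, -0.0913] [0.001, -0.001, -0.002] rows>=2
[0.0875, 0.0316, 0.0] [0.0, 0.0, -0.559] rows>=4
[0.0716, 0.0815, 0.0] [-0.0, 0.0, -0.567] rows>=4
[0.0, -0.0, 0.105] [0.0, 0.0, 0.0] rows>=3
[0.0, -0.0, 0.021] [0.0, 0.0, 0.0] rows>=1
```

```bash

python3 -m jog '[[[0,0,-0.03],[0,0,0]],[[0,0,-0.06],[0,0,0]],[[0,0,-0.091],[0,0,0]],[[0,0,-0.091],[0,0,0]]]'|tail -2
python3 -m jog '[[[0.022,0.008,0],[0,0,-0.14]],[[0.044,0.016,0],[0,0,-0.28]],[[0.066,0.024,0],[0,0,-0.42]],[[0.0875,0.0316,0],[0,0,-0.559]],[[0.0875,0.0316,0],[0,0,-0.559]]]' |tail -2
python3 -m jog '[[[0.018,0.02,0],[0,0,-0.14]],[[0.036,0.04,0],[0,0,-0.28]],[[0.054,0.061,0],[0,0,-0.42]],[[0.0716,0.0815,0],[0,0,-0.567]],[[0.0716,0.0815,0],[0,0,-0.567]]]'|tail -2
python3 -c "
from h import *
plan((668,28,30,86.5),(668,28,-6,86.5))
v=cam('wrist');cv2.imwrite('pics/w4.png',v[0])"
```

```text
opening: 0.025
grip_force: 59.3
opening: 0.0252
grip_force: 59.4
opening: 0.0252
grip_force: 59.6
t 8.9 now [668.7  27.8 117.5] yaw 86.4 open 0.0252 F [-0.2 -0.9 -1. ] q [-0.07  0.21  1.57  0.    1.35 -0.01]
[0.0002, -0.0006, 0.0875] [-0.001, -0.0, -0.002] rows>=2
[0.0, -0.0, 0.036] [0.0, 0.0, 0.0] rows>=1
```

View pics/w4.png

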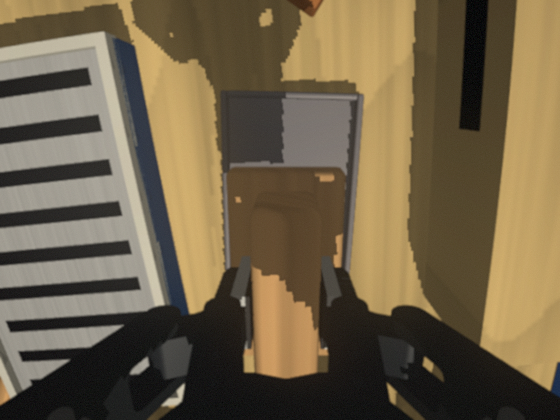

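The block hangs straight over the tray (top edge of tray at row 95, sides at 225 and 360). Lowering.

```bash

python3 -m jog '[[[0,-0.0005,0.04],[0,0,0]],[[0,-0.0005,0.08],[0,0,0]],[[0,-0.0005,0.105],[0,0,0]],[[0,-0.0005,0.105],[0,0,0]]]'|head -4
python3 -m jog '[[[0,0,0.01],[0,0,0]],[[0,0,0.018],[0,0,0]],[[0,0,0.02],[0,0,0]]]'|sed -n '2p;4p'
python3 -m jog '[[[0,0,0],[0,0,0]],[[0,0,0],[0,0,0]],[[0,0,0],[0,0,0]]]' 0.55|tail -2
python3 -m jog '[[[0,0,-0.05],[0,0,0]],[[0,0,-0.1],[0,0,0]],[[0,0,-0.15],[0,0,0]],[[0,0,-0.17],[0,0,0]],[[0,0,-0.17],[0,0,0]]]'|tail -2
python3 - <<'E'
from h import *
v=cam('wrist');cv2.imwrite('pics/w5.png',v[0])
plan((623,130,165,40),(578,231,165,-5.5))
E
```

```text
t: 9.35
tool_pos: [0.661, 0.028, 0.008]
tool_rot: [-2.286, -2.142, 0.013]
contact_force: [-0.7, -0.3, -1.7]
tool_pos: [0.6675, 0.0277, -0.0052]
contact_force: [-0.8, 0.7, -1.5]
opening: 0.0471
grip_force: 0.0
opening: 0.047
grip_force: 0.0
t 10.5 now [668.9  27.7 167.3] yaw 86.4 open 0.0469 F [-0.3 -0.4  0.5] q [-0.07  0.17  1.54  0.    1.43 -0.01]
[0.0992, -0.0522, 0.0021] [0.005, -0.002, 0.81] rows>=6
[0.0304, -0.1063, -0.0] [0.0, -0.0, 0.794] rows>=6
```

View pics/w5.png

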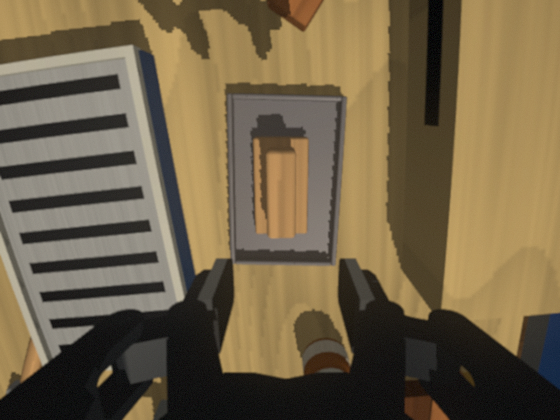

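Block is flat and fully inside the tray (wrist view around (280,185)). Next the mouldings, A first.

```bash
cat >> h.py <<'E'
def slips(name='wrist',z=.018,near=None):
    v=cam(name);hsv=cv2.cvtColor(v[0],cv2.COLOR_BGR2HSV)
    wood=((hsv[...,0]<16)&(hsv[...,0]>3)&(hsv[...,1]>130)&(hsv[...,2]>25)).astype(np.uint8)
    gilt=((hsv[...,0]>=16)&(hsv[...,0]<30)&(hsv[...,1]>170)&(hsv[...,2]>40)).astype(np.uint8)
    m=cv2.morphologyEx(wood|gilt,cv2.MORPH_OPEN,np.ones((3,3),np.uint8))
    n,l,st,ce=cv2.connectedComponentsWithStats(m)
    for i in range(1,n):
        if st[i,4]<150: continue
        uv=np.argwhere(l==i)[:,::-1];P=plane(v,uv,z)[:,:2].astype(np.float32)*1000
        r=cv2.minAreaRect(P);a,b=r[1]
        if not(70<max(a,b)<140 and 20<min(a,b)<60): continue
        w=r[2] if a>b else r[2]-90
        w=(w+90)%180-90
        print('px',ce[i].round(0),'size',np.round(r[1],0),'ctr',np.round(r[0],1),'yaw %.1f'%w,'gilt%%=%.2f'%(gilt[l==i].mean()))
    return v
E
python3 -m jog '[[[0.02,-0.01,0],[0,0,0.14]],[[0.04,-0.02,0],[0,0,0.28]],[[0.06,-0.03,0],[0,0,0.42]],[[0.08,-0.04,0],[0,0,0.56]],[[0.1,-0.05,0],[0,0,0.7]]]' 1|head -2
python3 -c "
from h import *
plan((600,180,170,22),(578,231,170,-5.5))"
```

```text
t: 11.0
tool_pos: [0.6217, 0.1313, 0.1609]
t 11.0 now [621.7 131.3 160.9] yaw 45.9 open 0.0854 F [ 0.7  0.2 -1. ] q [0.09 0.11 1.62 0.   1.42 0.86]
[0.0199, -0.0495, -0.009] [-0.002, 0.004, 0.418] rows>=3
[-0.0013, -0.0555, -0.0] [0.0, -0.0, 0.48] rows>=4
```

```bash

python3 -m jog '[[[0.007,-0.02,0],[0,0,0.14]],[[0.014,-0.035,-0.005],[0,0,0.28]],[[0.02,-0.0495,-0.009],[0,0,0.418]],[[0.02,-0.0495,-0.009],[0,0,0.418]]]'|head -2
python3 -m jog '[[[0,-0.018,0],[0,0,0.14]],[[0,-0.036,0],[0,0,0.28]],[[-0.001,-0.0555,0],[0,0,0.42]],[[-0.001,-0.0555,0],[0,0,0.48]],[[-0.001,-0.0555,0],[0,0,0.48]]]'|head -2
python3 -c "
from h import *
v=slips();plan()
cv2.imwrite('pics/w6.png',v[0])"
```

```text
t: 11.4
tool_pos: [0.6001, 0.1806, 0.171]
t: 11.9
tool_pos: [0.5789, 0.2298, 0.1711]
px [299.  45.] size [72. 43.] ctr [703.6 206.1] yaw 53.8 gilt%=0.00
px [277. 184.] size [ 33. 100.] ctr [581.  235.4] yaw -4.9 gilt%=0.07
px [284. 317.] size [104.  37.] ctr [430.  241.2] yaw 19.6 gilt%=0.21
t 11.9 now [579.2 229.6 171.4] yaw -5.0 open 0.0856 F [ 0.1 -0.2  0.6] q [ 0.26  0.07  1.64 -0.    1.43  1.92]
```

Moulding A confirmed at (580,233), yaw -5, gilt side partly missed by the mask. The 72×43 decoy at (299,45) has no gilt. Grasp A.

```bash
python3 -c "
from h import *
plan((579.5,233,171,-5),(579.5,233,-20,-5))"
python3 -m jog '[[[0,-0.003,0.05],[0,0,0]],[[0,-0.003,0.1],[0,0,0]],[[0,-0.003,0.15],[0,0,0]],[[0,-0.003,0.18],[0,0,0]],[[0,-0.003,0.18],[0,0,0]]]'|sed -n '2p;4p'
python3 -m jog '[[[0,0,0.01],[0,0,0]],[[0,0,0.018],[0,0,0]],[[0,0,0.025],[0,0,0]],[[0,0,0.025],[0,0,0]]]'|sed -n '2p;4p'
python3 -m jog '[[[0,0,0],[0,0,0]],[[0,0,0],[0,0,0]],[[0,0,0],[0,0,0]],[[0,0,0],[0,0,0]],[[0,0,0],[0,0,0]]]' 0 60
python3 -c "
from h import *
plan((579.5,233,60,-5),(476.5,89,60,2.2),(476.5,89,8,2.2))"
```

```text
t 11.9 now [579.2 229.6 171.4] yaw -5.0 open 0.0856 F [ 0.1 -0.2  0.6] q [ 0.26  0.07  1.64 -0.    1.43  1.92]
[-0.0, -0.0035, 0.0004] [0.001, 0.002, 0.0] rows>=1
[0.0, -0.0, 0.191] [0.0, 0.0, 0.0] rows>=4
tool_pos: [0.5746, 0.2309, -0.014]
contact_force: [-1.1, 0.2, -0.2]
tool_pos: [0.5802, 0.2333, -0.0316]
contact_force: [-0.0, -0.2, -0.1]
t: 13.35
tool_pos: [0.5808, 0.2335, -0.0309]
tool_rot: [-3.138, 0.142, -0.002]
contact_force: [0.1, -0.3, 2.9]
opening: 0.0348
grip_force: 61.5
t 13.3 now [580.8 233.5 -30.9] yaw -5.2 open 0.0348 F [ 0.1 -0.3  2.9] q [ 0.26  0.29  1.75 -0.    1.09  1.92]
[-0.0011, 0.0006, -0.0909] [-0.001, -0.002, -0.003] rows>=2
[-0.0901, 0.1524, 0.0] [0.0, 0.0, -0.126] rows>=4
[0.0, -0.0, 0.052] [0.0, 0.0, 0.0] rows>=2
```

Gripped A (34.8 mm). Carry it to the bed.

```bash

python3 -m jog '[[[0,0,-0.03],[0,0,0]],[[0,0,-0.06],[0,0,0]],[[0,0,-0.1],[0,0,0]],[[0,0,-0.1],[0,0,0]]]'|tail -2
python3 -m jog '[[[-0.025,0.04,0],[0,0,0]],[[-0.05,0.08,0],[0,0,-0.06]],[[-0.07,0.12,0],[0,0,-0.126]],[[-0.09,0.152,0],[0,0,-0.126]],[[-0.09,0.152,0],[0,0,-0.126]]]'|tail -2
python3 -m jog '[[[0,0,0],[0,0,0]]]'|tail -2
python3 -c "
from h import *
plan((476.5,89,12,2.2))"
```

```text
opening: 0.0345
grip_force: 61.1
opening: 0.0346
grip_force: 61.1
opening: 0.0346
grip_force: 61.1
t 14.3 now [475.9  89.6  67.4] yaw 2.0 open 0.0346 F [-0.1 -0.5 -0.9] q [ 0.03 -0.17  2.05  0.    1.26  1.57]
[0.0006, 0.0007, 0.0554] [-0.0, 0.001, -0.004] rows>=2
```

```bash

python3 -m jog '[[[0,0,0.02],[0,0,0]],[[0,0,0.04],[0,0,0]],[[0,0,0.05],[0,0,0]],[[0,0,0.054],[0,0,0]],[[0,0,0.054],[0,0,0]]]'|sed -n '2p;4,6p'
python3 -m jog '[[[0,0,0],[0,0,0]],[[0,0,0],[0,0,0]],[[0,0,0],[0,0,0]]]' 0.6|tail -2
python3 -m jog '[[[0,0,-0.04],[0,0,0]],[[0,0,-0.08],[0,0,0]],[[0,0,-0.12],[0,0,0]],[[0,0,-0.16],[0,0,0]],[[0,0,-0.16],[0,0,0]]]'|head -2
python3 -c "
from h import *
v=slips(z=.06)
plan((429,240,172,19))"
```

```text
tool_pos: [0.4766, 0.0905, 0.0138]
contact_force: [0.9, -1.0, -1.6]
opening: 0.034
grip_force: 61.1
opening: 0.0515
grip_force: 0.0
t: 15.65
tool_pos: [0.481, 0.0902, 0.1824]
px [281. 197.] size [101.  25.] ctr [477.   93.8] yaw 2.5 gilt%=0.00
px [138. 226.] size [89. 37.] ctr [446.5 221.5] yaw 20.0 gilt%=0.15
px [ 13. 226.] size [35. 95.] ctr [433. 344.] yaw -11.6 gilt%=0.21
t 15.7 now [479.3  90.1 179. ] yaw 2.0 open 0.0515 F [ 0.1  0.8 -0.4] q [ 0.03 -0.28  1.95  0.    1.46  1.57]
[-0.045, -0.1516, 0.0066] [0.001, -0.009, -0.296] rows>=4
```

A is on the bed at (477,~91). Now B.

```bash

python3 -m jog '[[[-0.015,-0.04,0],[0,0,-0.1]],[[-0.03,-0.08,0],[0,0,-0.2]],[[-0.045,-0.12,0],[0,0,-0.296]],[[-0.045,-0.152,0.005],[0,0,-0.296]],[[-0.045,-0.152,0.005],[0,0,-0.296]]]' 1|head -2
python3 -m jog '[[[0,0,0],[0,0,0]]]'|head -2
python3 -c "
from h import *
v=slips()
plan((429,239.5,160,19),)"
```

```text
t: 16.2
tool_pos: [0.4243, 0.2427, 0.1672]
t: 16.3
tool_pos: [0.4253, 0.2404, 0.1678]
px [134. 138.] size [ 38. 103.] ctr [416.3 388.4] yaw -14.9 gilt%=0.15
px [281. 176.] size [101.  33.] ctr [430.4 244.2] yaw 18.2 gilt%=0.04
px [470. 195.] size [115.  29.] ctr [474.8  66.2] yaw 2.1 gilt%=0.00
t 16.4 now [425.7 239.8 168.2] yaw 19.0 open 0.0853 F [-0.8 -0.3  0.2] q [ 0.36 -0.26  1.95 -0.    1.45  1.6 ]
[0.003, 0.0014, 0.0082] [0.0, 0.002, 0.0] rows>=1
```

```bash

python3 -m jog '[[[0.0044,-0.0006,0.05],[0,0,0]],[[0.0044,-0.0006,0.1],[0,0,0]],[[0.0044,-0.0006,0.14],[0,0,0]],[[0.0044,-0.0006,0.17],[0,0,0]],[[0.0044,-0.0006,0.178],[0,0,0]]]'|sed -n '2p;4p'
python3 -m jog '[[[0,0,0.01],[0,0,0]],[[0,0,0.017],[0,0,0]],[[0,0,0.02],[0,0,0]],[[0,0,0.02],[0,0,0]]]'|sed -n '2p;4p'
python3 -m jog '[[[0,0,0],[0,0,0]],[[0,0,0],[0,0,0]],[[0,0,0],[0,0,0]],[[0,0,0],[0,0,0]],[[0,0,0],[0,0,0]]]' 0 60 |tail -3
python3 -m jog '[[[0,0,-0.03],[0,0,0]],[[0,0,-0.06],[0,0,0]],[[0,0,-0.1],[0,0,0]],[[0,0,-0.1],[0,0,0]]]'|tail -2
python3 -c "
from h import *
plan((450,130,90,12),(480,-1,90,2.2),(480,-1,15,2.2))"
```

```text
tool_pos: [0.427, 0.2398, -0.013]
contact_force: [-0.9, -0.3, 0.8]
tool_pos: [0.431, 0.2425, -0.028]
contact_force: [-0.8, 0.0, -0.3]
contact_force: [-0.2, -0.9, 3.5]
opening: 0.0347
grip_force: 60.8
opening: 0.0347
grip_force: 60.4
t 18.1 now [434.3 244.   77.2] yaw 19.0 open 0.0347 F [ 0.7  1.1 -2.3] q [ 0.36 -0.16  2.02  0.    1.26  1.6 ]
[-0.0221, 0.1129, -0.013] [-0.001, -0.011, 0.122] rows>=3
[0.0021, 0.1344, 0.0] [0.0, -0.0, 0.171] rows>=3
[0.0, -0.0, 0.075] [0.0, 0.0, 0.0] rows>=2
```

```bash

python3 -m jog '[[[-0.01,0.04,-0.01],[0,0,0.04]],[[-0.02,0.08,-0.013],[0,0,0.08]],[[-0.022,0.113,-0.013],[0,0,0.122]],[[-0.022,0.113,-0.013],[0,0,0.122]]]'|tail -1
python3 -m jog '[[[0,0.045,0],[0,0,0.08]],[[0.001,0.09,0],[0,0,0.171]],[[0.002,0.134,0],[0,0,0.171]],[[0.002,0.134,0],[0,0,0.171]],[[0.002,0.134,0],[0,0,0.171]]]'|tail -1
python3 -m jog '[[[0,0,0.02],[0,0,0]],[[0,0,0.04],[0,0,0]],[[0,0,0.055],[0,0,0]],[[0,0,0.06],[0,0,0]],[[0,0,0.06],[0,0,0]]]'|tail -1
python3 -c "
from h import *
plan((480,-1,15,2.2))"
```

```text
grip_force: 60.6
grip_force: 60.8
grip_force: 60.7
t 19.6 now [474.9  -0.9  23.1] yaw 2.3 open 0.0343 F [-0.6 -0.2 -1.5] q [-0.16 -0.13  2.1   0.    1.17  1.37]
[0.0051, 0.0003, 0.008] [-0.001, 0.003, 0.002] rows>=1
```

```bash

python3 -m jog '[[[0.003,0,0.004],[0,0,0]],[[0.005,0,0.008],[0,0,0]],[[0.005,0,0.009],[0,0,0]],[[0.005,0,0.009],[0,0,0]]]'|sed -n '2p;4,6p'
python3 -m jog '[[[0,0,0],[0,0,0]],[[0,0,0],[0,0,0]],[[0,0,0],[0,0,0]]]' 0.6|tail -2
python3 -m jog '[[[0,0,-0.04],[0,0,0]],[[0,0,-0.08],[0,0,0]],[[0,0,-0.12],[0,0,0]],[[0,0,-0.16],[0,0,0]],[[0,0,-0.16],[0,0,0]]]'|head -2
python3 -c "
from h import *
plan((450,190,175,-8),(414,386,175,-15.5))"
```

```text
tool_pos: [0.4812, -0.0021, 0.0153]
contact_force: [-0.3, -0.2, -1.0]
opening: 0.0344
grip_force: 60.7
opening: 0.0514
grip_force: 0.0
t: 20.75
tool_pos: [0.4853, -0.0028, 0.183]
t 20.8 now [485.3  -2.8 183. ] yaw 2.2 open 0.0510 F [-0.  -0.8  0.8] q [-0.16 -0.29  1.96  0.    1.47  1.37]
[-0.0279, -0.194, 0.0072] [0.001, -0.013, 0.178] rows>=4
[-0.0629, -0.1891, -0.0] [-0.0, -0.0, 0.131] rows>=4
```

```bash

python3 -m jog '[[[-0.007,-0.05,0],[0,0,0.06]],[[-0.014,-0.1,0],[0,0,0.12]],[[-0.02,-0.145,0],[0,0,0.178]],[[-0.028,-0.194,0.007],[0,0,0.178]],[[-0.028,-0.194,0.007],[0,0,0.178]]]' 1|head -2
python3 -m jog '[[[-0.016,-0.047,0],[0,0,0.06]],[[-0.032,-0.094,0],[0,0,0.131]],[[-0.047,-0.14,0],[0,0,0.131]],[[-0.063,-0.189,0],[0,0,0.131]],[[-0.063,-0.189,0],[0,0,0.131]]]'|head -2
python3 -m jog '[[[0,0,0],[0,0,0]]]'|head -2
python3 -c "
from h import *
v=slips()
plan((414,386,160,-15.5),)"
```

```text
t: 21.25
tool_pos: [0.4432, 0.1951, 0.1669]
t: 21.75
tool_pos: [0.408, 0.3903, 0.1676]
t: 21.85
tool_pos: [0.4091, 0.3868, 0.1675]
px [280. 178.] size [ 33. 100.] ctr [416.6 390.3] yaw -14.8 gilt%=0.22
t 21.9 now [409.4 385.9 167.6] yaw -15.5 open 0.0850 F [-1.  -0.2  0.1] q [ 0.62 -0.07  1.79 -0.    1.43  2.46]
[0.0044, -0.0013, 0.0076] [0.001, 0.0, 0.0] rows>=1
```

```bash

python3 -m jog '[[[0.0058,-0.0037,0.05],[0,0,0]],[[0.0058,-0.0037,0.1],[0,0,0]],[[0.0058,-0.0037,0.14],[0,0,0]],[[0.0058,-0.0037,0.17],[0,0,0]],[[0.0058,-0.0037,0.178],[0,0,0]]]'|sed -n '2p;4p'
python3 -m jog '[[[0,0,0.01],[0,0,0]],[[0,0,0.017],[0,0,0]],[[0,0,0.02],[0,0,0]],[[0,0,0.02],[0,0,0]]]'|sed -n '2p;4p'
python3 -m jog '[[[0,0,0],[0,0,0]],[[0,0,0],[0,0,0]],[[0,0,0],[0,0,0]],[[0,0,0],[0,0,0]],[[0,0,0],[0,0,0]]]' 0 60 |tail -3
python3 -m jog '[[[0,0,-0.03],[0,0,0]],[[0,0,-0.06],[0,0,0]],[[0,0,-0.1],[0,0,0]],[[0,0,-0.14],[0,0,0]],[[0,0,-0.14],[0,0,0]]]'|tail -2
python3 -c "
from h import *
plan((440,200,110,-7),(470,30,110,2.2),(483.5,-91,110,2.2),(483.5,-91,25,2.2))"
```

```text
tool_pos: [0.4137, 0.3846, -0.0142]
contact_force: [-1.2, -0.4, 1.0]
tool_pos: [0.4167, 0.3889, -0.0289]
contact_force: [-0.4, 0.4, -0.0]
contact_force: [-0.1, 0.3, 3.1]
opening: 0.0344
grip_force: 61.6
opening: 0.0345
grip_force: 61.2
t 23.8 now [419.5 391.2 117.4] yaw -15.5 open 0.0345 F [ 1.2  0.8 -0.4] q [ 0.62 -0.01  1.82  0.    1.32  2.46]
[0.0707, 0.1789, 0.0062] [-0.009, -0.008, -0.148] rows>=4
[0.0505, 0.1651, 0.0] [-0.0, 0.0, -0.161] rows>=4
[0.0088, 0.1214, 0.0] [0.0, 0.0, 0.0] rows>=3
[0.0, -0.0, 0.085] [0.0, 0.0, 0.0] rows>=2
```

```bash

python3 -m jog '[[[0.017,0.045,0],[0,0,-0.05]],[[0.035,0.09,0],[0,0,-0.1]],[[0.052,0.135,0.006],[0,0,-0.148]],[[0.071,0.179,0.006],[0,0,-0.148]],[[0.071,0.179,0.006],[0,0,-0.148]]]'|tail -1
python3 -m jog '[[[0.015,0.045,0],[0,0,-0.08]],[[0.03,0.09,0],[0,0,-0.161]],[[0.04,0.13,0],[0,0,-0.161]],[[0.05,0.165,0],[0,0,-0.161]],[[0.05,0.165,0],[0,0,-0.161]]]'|tail -1
python3 -m jog '[[[0.003,0.04,0],[0,0,0]],[[0.006,0.08,0],[0,0,0]],[[0.009,0.121,0],[0,0,0]],[[0.009,0.121,0],[0,0,0]],[[0.009,0.121,0],[0,0,0]]]'|tail -1
python3 -m jog '[[[0,0,0.03],[0,0,0]],[[0,0,0.05],[0,0,0]],[[0,0,0.07],[0,0,0]],[[0,0,0.07],[0,0,0]]]'|tail -1
python3 -c "
from h import *
plan((483.5,-91,14,2.2))"
```

```text
grip_force: 61.2
grip_force: 61.3
grip_force: 61.3
grip_force: 61.2
t 25.7 now [476.7 -90.2  30.5] yaw 2.4 open 0.0343 F [-0.1 -0.3 -2.2] q [-0.34 -0.11  2.07  0.    1.19  1.19]
[0.0069, 0.0011, 0.0164] [-0.003, 0.007, 0.003] rows>=1
```

```bash

python3 -m jog '[[[0.003,0.001,0.008],[0,0,0]],[[0.006,0.001,0.015],[0,0,0]],[[0.006,0.001,0.017],[0,0,0]],[[0.006,0.001,0.017],[0,0,0]]]'|sed -n '2p;4,6p'
python3 -m jog '[[[0,0,0],[0,0,0]],[[0,0,0],[0,0,0]],[[0,0,0],[0,0,0]]]' 0.6|tail -2
python3 -m jog '[[[0,0,-0.04],[0,0,0]],[[0,0,-0.08],[0,0,0]],[[0,0,-0.12],[0,0,0]],[[-0.03,0,-0.16],[0,0,0]],[[-0.05,0,-0.2],[0,0,0]]]'|head -2
python3 -m jog '[[[-0.02,0.05,-0.04],[0,0,0]],[[-0.04,0.1,-0.06],[0,0,0]],[[-0.04,0.1,-0.06],[0,0,0]],[[-0.04,0.1,-0.06],[0,0,0]]]'|head -2
python3 -c "
from h import *
import pickle
v=cam('wrist');cv2.imwrite('pics/w7.png',cv2.resize(v[0],(800,600)));pickle.dump(v,open('w7.pkl','wb'))
plan()"
```

```text
tool_pos: [0.4861, -0.0939, 0.0173]
contact_force: [-0.3, 0.0, -0.3]
opening: 0.0343
grip_force: 61.3
opening: 0.0511
grip_force: 0.0
t: 26.9
tool_pos: [0.4348, -0.0959, 0.219]
t: 27.3
tool_pos: [0.3997, -0.2001, 0.2799]
t 27.4 now [ 399.8 -198.4  278.3] yaw 2.1 open 0.0517 F [ 0.3  0.8 -0.6] q [-0.63 -0.43  1.9   0.    1.67  0.91]
```

View pics/w7.png

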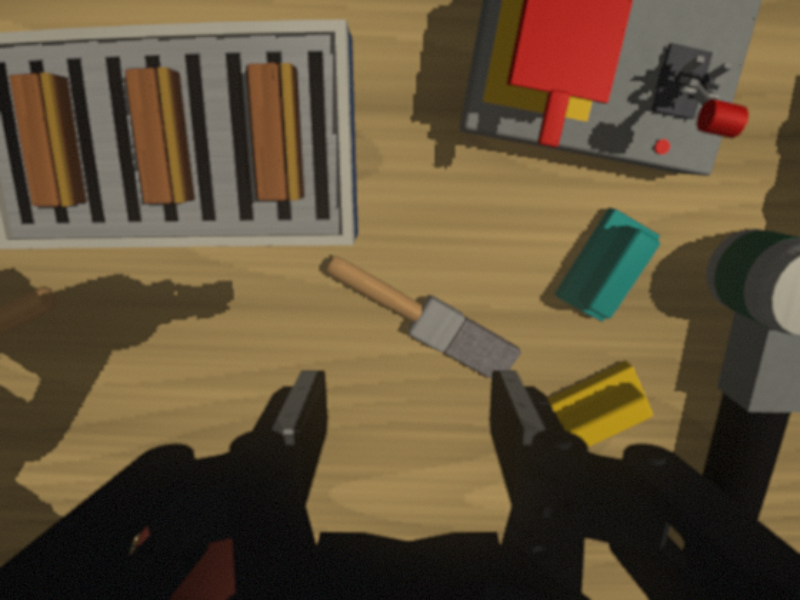

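All three mouldings lie flat inside the rim, gilt and ridge up, at (47,140), (158,135), (275,132). The red knob is at (723,118) and the guard tab at (552,118). Computing from this view before moving over the panel.

```bash
python3 - <<'E'
from h import *
import pickle
v=pickle.load(open('w7.pkl','rb'))
f=lambda x,y,z:np.round(plane(v,[(x*.7,y*.7)],z)[0]*1000)[:2]
print('knob',f(723,118,.117),'red',f(662,146,.045),'tab tip',f(550,144,.103),'tab root',f(557,95,.103),'panel near corners',f(463,131,.045),f(709,173,.045),'cover near',f(511,82,.107),f(606,102,.107))
plan((430,-330,300,-8),(480,-400,260,-8))
E
```

```text
knob [ 507. -407.] red [ 489. -404.] tab tip [ 485. -296.] tab root [ 516. -297.] panel near corners [ 493. -242.] [ 470. -448.] cover near [ 523. -265.] [ 513. -330.]
t 27.4 now [ 399.8 -198.4  278.3] yaw 2.1 open 0.0517 F [ 0.3  0.8 -0.6] q [-0.63 -0.43  1.9   0.    1.67  0.91]
[0.0255, 0.1326, -0.0216] [0.001, -0.002, 0.176] rows>=3
[0.0593, 0.0624, 0.04] [0.0, 0.0, 0.0] rows>=2
```

Knob measured at (507,-407) from both views at z=117, consistent. The pivot is then about (539,-412) and the panel yaw about -7.8°.

```bash

python3 -m jog '[[[0.008,0.044,0],[0,0,0.06]],[[0.017,0.088,-0.01],[0,0,0.12]],[[0.0255,0.1326,-0.02],[0,0,0.173]],[[0.0255,0.1326,-0.02],[0,0,0.173]],[[0.0255,0.1326,-0.02],[0,0,0.173]]]' 0.6|head -2
python3 -c "
from h import *
plan((480,-404,200,-7.8),(507,-407.5,150,-7.8),(507,-407.5,73,-7.8))
v=cam('wrist');cv2.imwrite('pics/w8.png',v[0])
hsv=cv2.cvtColor(v[0],cv2.COLOR_BGR2HSV);m=(((hsv[...,0]<4)|(hsv[...,0]>176))&(hsv[...,1]>180)&(hsv[...,2]>60)).astype(np.uint8)
n,l,st,ce=cv2.connectedComponentsWithStats(m)
for i in range(1,n):
  if st[i,4]>20: print(st[i],ce[i].round(1),[plane(v,[ce[i]],z)[0].round(4)[:2]*1000 for z in (.117,.045)])"
```

```text
t: 27.85
tool_pos: [0.4308, -0.3282, 0.2956]
t 27.9 now [ 430.8 -328.2  295.6] yaw -7.7 open 0.0514 F [-0.8  0.1 -0.5] q [-0.79 -0.18  1.68  0.    1.65  0.92]
[0.0591, 0.0688, 0.0954] [-0.002, 0.002, 0.002] rows>=3
[0.0272, -0.0002, 0.05] [0.0, 0.0, 0.0] rows>=2
[0.0, -0.0, 0.077] [0.0, 0.0, 0.0] rows>=2
[ 208    6   70  127 6477] [243.6  57. ] [array([ 555.5, -304.4]), array([ 566. , -297.5])]
[342  85  26  21 505] [354.2  95. ] [array([ 506.9, -405.9]), array([ 507.4, -419.7])]
[338 109   8   9  60] [341.6 112.8] [array([ 491.7, -392.1]), array([ 489.1, -403. ])]
```

```bash

python3 -m jog '[[[0.02,0.023,0.03],[0,0,0]],[[0.04,0.046,0.06],[0,0,0]],[[0.059,0.0685,0.095],[0,0,0]],[[0.059,0.0685,0.095],[0,0,0]],[[0.059,0.0685,0.095],[0,0,0]]]'|head -2
python3 -m jog '[[[0.027,-0.0005,0.03],[0,0,0]],[[0.027,-0.0005,0.05],[0,0,0]],[[0.027,-0.0005,0.05],[0,0,0]],[[0.027,-0.0005,0.05],[0,0,0]]]'|head -2
python3 -c "
from h import *
plan((507,-407,73,-7.8))
v=cam('wrist');cv2.imwrite('pics/w9.png',v[0])
hsv=cv2.cvtColor(v[0],cv2.COLOR_BGR2HSV);m=(((hsv[...,0]<4)|(hsv[...,0]>176))&(hsv[...,1]>180)&(hsv[...,2]>60)).astype(np.uint8)
n,l,st,ce=cv2.connectedComponentsWithStats(m)
for i in range(1,n):
  if st[i,4]>20: print(st[i],ce[i].round(1),[plane(v,[ce[i]],z)[0].round(4)[:2]*1000 for z in (.117,.045)])"
```

```text
t: 28.4
tool_pos: [0.4796, -0.4026, 0.2006]
t: 28.8
tool_pos: [0.5071, -0.4073, 0.1547]
t 28.8 now [ 507.1 -407.3  154.7] yaw -7.6 open 0.0513 F [-0.1 -0.5  0.9] q [-0.79  0.14  1.6   0.    1.4   0.91]
[-0.0003, -0.0004, 0.0817] [0.002, -0.002, 0.003] rows>=2
[   61    93   120   177 13438] [123.2 165.6] [array([ 560. , -311.8]), array([ 553.2, -276.4])]
[ 264  212   37   30 1064] [282.5 226.4] [array([ 506.9, -405.4]), array([ 482.1, -401.5])]
```

View pics/w9.png

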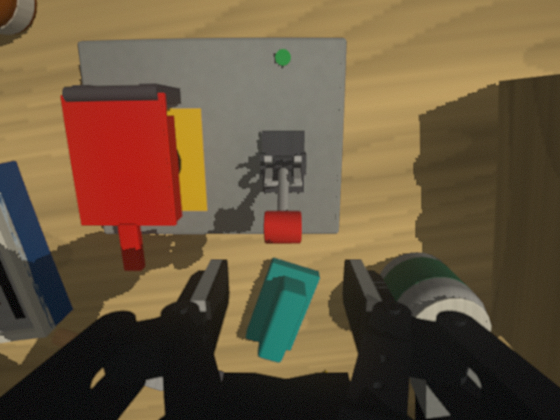

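Knob at (282,226), centred between the fingers. Descend and pinch.

```bash

python3 - <<'E'
from h import *
v=cam('wrist')
f=lambda x,y,z:np.round(plane(v,[(x,y)],z)[0]*1000,1)[:2]
print('tab tip',f(133,269,.103),'root',f(129,226,.103),'cover near',f(80,226,.107),f(182,222,.107),'cover far',f(66,100,.107),f(165,95,.107),'hinge bar',f(68,92,.108),f(158,90,.108))
E
python3 -m jog '[[[0,-0.001,0.02],[0,0,0]],[[0,-0.001,0.04],[0,0,0]],[[0,-0.001,0.06],[0,0,0]],[[0,-0.001,0.075],[0,0,0]],[[0,-0.001,0.081],[0,0,0]]]'|sed -n '2p;4p'
python3 -m jog '[[[0,0,0],[0,0,0]],[[0,0,0],[0,0,0]],[[0,0,0],[0,0,0]],[[0,0,0],[0,0,0]],[[0,0,0],[0,0,0]]]' 0 60
```

```text
tab tip [ 484.  -292.3] root [ 516.8 -298.2] cover near [ 522.5 -265.5] [ 515.8 -337.7] cover far [ 605.4 -281.1] [ 598.7 -344.8] hinge bar [ 609.7 -284.4] [ 602.2 -341.5]
tool_pos: [0.5063, -0.4066, 0.0707]
contact_force: [-0.2, -0.0, -0.4]
t: 29.9
tool_pos: [0.5073, -0.4062, 0.0729]
tool_rot: [-3.133, 0.21, -0.001]
contact_force: [-1.9, 4.5, 3.0]
opening: 0.0227
grip_force: 60.3
```

Gripped the knob at 22.7 mm. Pull outward, then arc over.

```bash

python3 -m jog '[[[-0.0025,0,-0.0045],[0,0,0]],[[-0.005,0,-0.009],[0,0,0]],[[-0.0074,0,-0.0136],[0,0,0]],[[-0.0074,0,-0.0136],[0,0,0]],[[-0.0074,0,-0.0136],[0,0,0]]]'
```

```text
t: 30.4
tool_pos: [0.5007, -0.4054, 0.0848]
tool_rot: [-3.134, 0.211, -0.005]
contact_force: [7.1, 2.8, -5.9]
opening: 0.0226
grip_force: 59.4
```

```bash

python3 -m jog '[[[0.0075,0,-0.0036],[0,0,0]],[[0.0153,0,-0.0065],[0,0,0]],[[0.0234,0,-0.0085],[0,0,0]],[[0.0317,0,-0.0098],[0,0,0]],[[0.040,0,-0.0102],[0,0,0]]]'|sed '1d;3d'
python3 -m jog '[[[0.0083,0,0.0004],[0,0,0]],[[0.0166,0,0.0017],[0,0,0]],[[0.0247,0,0.0037],[0,0,0]],[[0.0325,0,0.0066],[0,0,0]],[[0.040,0,0.0102],[0,0,0]]]'|sed '1d;3d'
python3 -m jog '[[[0,0,0],[0,0,0]],[[0,0,0],[0,0,0]]]'|sed '1d;3d'
```

```text
tool_pos: [0.5373, -0.4098, 0.093]
contact_force: [-5.5, 4.3, -8.0]
opening: 0.0221
grip_force: 59.1
tool_pos: [0.5775, -0.4154, 0.0844]
contact_force: [-6.2, 6.6, -4.4]
opening: 0.0225
grip_force: 58.8
tool_pos: [0.5779, -0.4155, 0.084]
contact_force: [-5.2, 5.4, -5.0]
opening: 0.0222
grip_force: 58.9
```

```bash

python3 -m jog '[[[-0.002,0,0.004],[0,0,0]],[[-0.005,0,0.009],[0,0,0]],[[-0.0074,0,0.0136],[0,0,0]],[[-0.0074,0,0.0136],[0,0,0]]]'|sed '1d;3d'
python3 -m jog '[[[0,0,0],[0,0,0]],[[0,0,0],[0,0,0]],[[0,0,0],[0,0,0]]]' 0.6|tail -2
python3 -m jog '[[[0,0,-0.04],[0,0,0]],[[0,0,-0.08],[0,0,0]],[[-0.03,0,-0.11],[0,0,0]],[[-0.06,0,-0.12],[0,0,0]],[[-0.06,0,-0.12],[0,0,0]]]'|head -2
python3 -c "
from h import *
plan()
v=cam('wrist');cv2.imwrite('pics/w10.png',v[0])
hsv=cv2.cvtColor(v[0],cv2.COLOR_BGR2HSV);m=(((hsv[...,0]<4)|(hsv[...,0]>176))&(hsv[...,1]>180)&(hsv[...,2]>60)).astype(np.uint8)
n,l,st,ce=cv2.connectedComponentsWithStats(m)
for i in range(1,n):
  if st[i,4]>20: print(st[i],ce[i].round(1),[plane(v,[ce[i]],z)[0].round(4)[:2]*1000 for z in (.117,.045)])"
```

```text
tool_pos: [0.5772, -0.4158, 0.0767]
contact_force: [7.8, 6.8, 4.1]
opening: 0.0224
grip_force: 59.8
opening: 0.0509
grip_force: 0.0
t: 32.8
tool_pos: [0.5108, -0.4093, 0.1952]
t 32.8 now [ 510.8 -409.3  195.2] yaw -7.8 open 0.0514 F [ 0.6 -0.7  0.1] q [-0.79  0.12  1.55 -0.    1.47  0.92]
[  93  101  100  144 9735] [144.1 162.6] [array([ 560.3, -310.7]), array([ 553.7, -280.1])]
[263 121  34  28 908] [280.  134.7] [array([ 566.2, -413.3]), array([ 561.3, -411.8])]
[276 206  11  10  90] [281.2 210.4] [array([ 509.8, -406.2]), array([ 488.8, -402.7])]
```

View pics/w10.png

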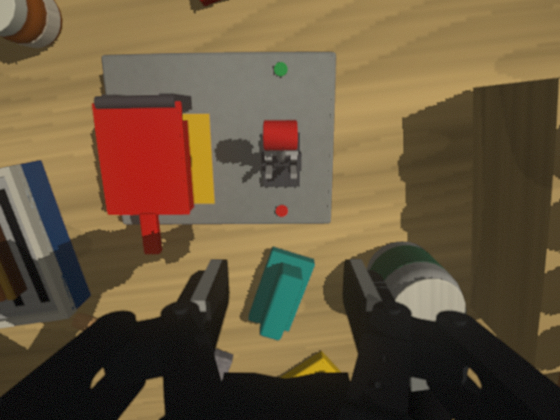

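The toggle is over on the green side, but its knob reads (566,-413) at assumed z=117, against an expected 572. I'll check whether it has sprung fully in with a second view (triangulation).

```bash

cat >> h.py <<'E'
def red(v,lo=300,hi=3000):
    hsv=cv2.cvtColor(v[0],cv2.COLOR_BGR2HSV);m=(((hsv[...,0]<4)|(hsv[...,0]>176))&(hsv[...,1]>180)&(hsv[...,2]>50)).astype(np.uint8)
    n,l,st,ce=cv2.connectedComponentsWithStats(m)
    return [(st[i,4],st[i,:4].tolist(),ce[i]) for i in range(1,n) if lo<st[i,4]<hi]
E
python3 -c "
from h import *
import pickle
pickle.dump(cam('wrist'),open('wa.pkl','wb'))"
python3 -m jog '[[[-0.04,-0.04,0],[0,0,0]],[[-0.07,-0.06,0],[0,0,0]],[[-0.07,-0.06,0],[0,0,0]],[[-0.07,-0.06,0],[0,0,0]],[[-0.07,-0.06,0],[0,0,0]]]'|head -2
python3 -c "
from h import *
import pickle
a=pickle.load(open('wa.pkl','rb'));v=cam('wrist');print(red(a),red(v))
ra=[r for r in red(a)][0];rv=red(v)[0]
print(tri(a,ra[2],v,rv[2]))
cv2.imwrite('pics/w11.png',v[0]);cv2.imwrite('pics/w11c.png',np.hstack([cv2.resize(a[0][90:220,220:340],(390,422),interpolation=cv2.INTER_CUBIC),cv2.resize(v[0][20:150,rv[1][0]-50:rv[1][0]+70],(390,422),interpolation=cv2.INTER_CUBIC)]))
plan()"
```

```text
t: 33.4
tool_pos: [0.4515, -0.3395, 0.1913]
[(np.int32(935), [264, 122, 35, 29], array([281.12192513, 135.62032086]))] [(np.int32(1320), [354, 13, 42, 35], array([374.37272727,  29.77575758]))]
(array([ 0.56639773, -0.41347787,  0.12057958]), np.float64(0.0003208641594812685))
t 33.5 now [ 451.6 -339.7  191.5] yaw -7.7 open 0.0511 F [ 0.2 -0.7 -0. ] q [-0.78 -0.09  1.76  0.    1.46  0.93]
```

View pics/w11c.png

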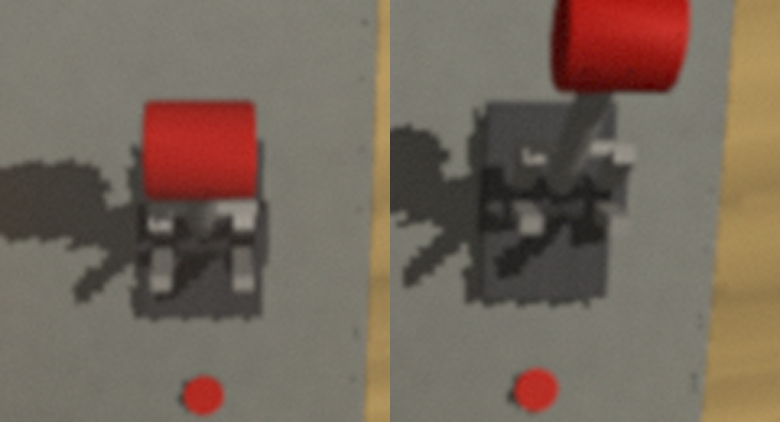

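Triangulated knob (566,-413,121) gives r≈69 mm (bat in) and θ≈0.41, so the joint is at about 0.91. My letting-in move nudged it back against the gate. I'll push it lightly to the on stop with shut fingers.

```bash
python3 -c "
from h import *
plan((532.5,-409,160,-7.8),(532.5,-409,79,-7.8))"
```

```text
t 33.5 now [ 451.6 -339.7  191.5] yaw -7.7 open 0.0511 F [ 0.2 -0.7 -0. ] q [-0.78 -0.09  1.76  0.    1.46  0.93]
[0.0894, 0.0579, 0.0316] [0.0, -0.001, 0.002] rows>=3
[0.0, -0.0, 0.081] [0.0, 0.0, 0.0] rows>=2
```

```bash

python3 -m jog '[[[0.03,0.02,0.01],[0,0,0]],[[0.06,0.04,0.02],[0,0,0]],[[0.089,0.058,0.031],[0,0,0]],[[0.089,0.058,0.031],[0,0,0]],[[0.089,0.058,0.031],[0,0,0]]]' 0 |head -2
python3 -m jog '[[[0,0,0.03],[0,0,0]],[[0,0,0.06],[0,0,0]],[[0,0,0.08],[0,0,0]],[[0,0,0.081],[0,0,0]],[[0,0,0.081],[0,0,0]]]' |sed '3d'
python3 -m jog '[[[0.004,0,0],[0,0,0]],[[0.008,0,0],[0,0,0]],[[0.01,0,0],[0,0,0]],[[0.012,0,0],[0,0,0]],[[0.012,0,0],[0,0,0]]]' |sed -n '2p;4p'
python3 -m jog '[[[0.002,0,0],[0,0,0]],[[0.003,0,0],[0,0,0]],[[0.003,0,0],[0,0,0]]]' |sed -n '2p;4p'
python3 -m jog '[[[0.001,0,0],[0,0,0]],[[0.002,0,0],[0,0,0]],[[0.002,0,0],[0,0,0]]]' |sed -n '2p;4p'
```

```text
t: 33.95
tool_pos: [0.5315, -0.4088, 0.159]
t: 34.45
tool_pos: [0.5311, -0.4082, 0.0803]
contact_force: [0.1, 0.1, 0.6]
opening: -0.0001
grip_force: 0.0
tool_pos: [0.5433, -0.4099, 0.0795]
contact_force: [-0.4, -0.6, -1.1]
tool_pos: [0.5456, -0.4101, 0.0789]
contact_force: [-0.6, -0.2, -0.5]
tool_pos: [0.5478, -0.4103, 0.0791]
contact_force: [-1.2, -0.4, -0.9]
```

```bash

python3 -m jog '[[[0.001,0,0],[0,0,0]],[[0.002,0,0],[0,0,0]],[[0.002,0,0],[0,0,0]]]' |sed -n '2p;4p'
python3 -m jog '[[[0.001,0,0],[0,0,0]],[[0.0015,0,0],[0,0,0]],[[0.0015,0,0],[0,0,0]]]' |sed -n '2p;4p'
python3 -m jog '[[[0.001,0,0],[0,0,0]],[[0.0015,0,0],[0,0,0]],[[0.0015,0,0],[0,0,0]]]' |sed -n '2p;4p'
python3 -c "
from h import *
v=cam('wrist');print(red(v))
for x in (566.4,569,572): print(proj(v,[x/1000,-.414,.118]))"
```

```text
tool_pos: [0.5489, -0.4105, 0.079]
contact_force: [-4.1, 0.6, 1.3]
tool_pos: [0.5491, -0.4106, 0.0789]
contact_force: [-9.5, 2.7, 3.2]
tool_pos: [0.5492, -0.4106, 0.0789]
contact_force: [-13.6, 3.8, 5.3]
[(np.int32(2868), [257, 211, 59, 51], array([285.89435146, 235.67887029]))]
[[287.9222602  246.96948912]]
[[287.11013111 241.33327045]]
[[286.16207814 234.75300583]]
```

At the stop the force rises with no motion and the knob sits at x≈572, so the isolator is fully on. Back off; next the guard tab at (498,-297,103).

```bash

python3 -m jog '[[[-0.01,0,0],[0,0,0]],[[-0.02,0,-0.01],[0,0,0]],[[-0.025,0,-0.05],[0,0,0]],[[-0.025,0,-0.09],[0,0,0]],[[-0.025,0,-0.1],[0,0,0]]]' |head -2
python3 -c "
from h import *
plan((497.5,-297,170,-8),(497.5,-297,60,-8))"
```

```text
t: 37.0
tool_pos: [0.5305, -0.4101, 0.1874]
t 37.0 now [ 530.5 -410.1  187.4] yaw -7.7 open 0.0001 F [-0.  -0.4  0.8] q [-0.77  0.16  1.52  0.    1.45  0.94]
[-0.048, -0.1078, 0.0161] [0.007, -0.011, 0.005] rows>=3
[-0.0, -0.0, 0.11] [0.0, 0.0, 0.0] rows>=3
```

```bash

python3 -m jog '[[[-0.016,-0.036,0],[0,0,0]],[[-0.032,-0.072,0.01],[0,0,0]],[[-0.048,-0.108,0.015],[0,0,0]],[[-0.048,-0.108,0.015],[0,0,0]],[[-0.048,-0.108,0.015],[0,0,0]]]' 0.4|head -2
python3 -c "
from h import *
plan((497.5,-297,60,-8))
v=cam('wrist')
hsv=cv2.cvtColor(v[0],cv2.COLOR_BGR2HSV);m=(((hsv[...,0]<5)|(hsv[...,0]>175))&(hsv[...,1]>150)&(hsv[...,2]>40))
for r in range(180,290,8):
  c=np.where(m[r,150:420])[0]+150
  if len(c): print(r,c.min(),c.max(),(plane(v,[(c.min(),r),(c.max(),r)],.107)[:,:2]*1000).round(1).tolist())
"
```

```text
t: 37.5
tool_pos: [0.4951, -0.2939, 0.1646]
t 37.5 now [ 495.1 -293.9  164.6] yaw -7.6 open 0.0342 F [0.4 0.1 0.5] q [-0.67 -0.04  1.77  0.    1.42  1.04]
[0.0027, 0.0027, 0.1046] [0.001, -0.002, 0.007] rows>=3
180 238 412 [[525.4, -265.1], [509.6, -384.1]]
188 278 416 [[516.2, -291.6], [503.5, -386.7]]
196 278 296 [[510.5, -290.8], [508.9, -303.2]]
204 278 295 [[504.8, -290.0], [503.2, -301.8]]
212 279 295 [[498.9, -289.9], [497.4, -301.0]]
220 279 295 [[493.1, -289.0], [491.5, -300.3]]
228 279 295 [[487.1, -288.2], [485.6, -299.5]]
```

```bash

python3 -m jog '[[[0.0032,0.0017,0.03],[0,0,0]],[[0.0032,0.0017,0.06],[0,0,0]],[[0.0032,0.0017,0.09],[0,0,0]],[[0.0032,0.0017,0.1045],[0,0,0]],[[0.0032,0.0017,0.1045],[0,0,0]]]' |sed -n '2p;4p'
python3 -m jog '[[[0,0,0],[0,0,0]],[[0,0,0],[0,0,0]],[[0,0,0],[0,0,0]],[[0,0,0],[0,0,0]]]' 0 40 |sed '1d;3d'
```

```text
tool_pos: [0.4967, -0.2963, 0.0574]
contact_force: [-1.0, -0.6, -0.7]
tool_pos: [0.4991, -0.2955, 0.0615]
contact_force: [1.1, 5.0, 0.1]
opening: 0.013
grip_force: 41.9
```

Pinched the tab (13 mm). Swing it over.

```bash

python3 -m jog '[[[0.0012,0,-0.0161],[0,0,0]],[[0.0048,0,-0.0319],[0,0,0]],[[0.0108,0,-0.047],[0,0,0]],[[0.0189,0,-0.061],[0,0,0]],[[0.029,0,-0.0736],[0,0,0]]]' |sed '1d;3d'
python3 -m jog '[[[0.0119,0,-0.011],[0,0,0]],[[0.0253,0,-0.0201],[0,0,0]],[[0.0399,0,-0.0271],[0,0,0]],[[0.0553,0,-0.0318],[0,0,0]],[[0.0714,0,-0.0341],[0,0,0]]]' |sed '1d;3d'
python3 -m jog '[[[0.0161,0,0],[0,0,0]],[[0.0321,0,0.0025],[0,0,0]],[[0.0425,0,0.0055],[0,0,0]],[[0.0425,0,0.0055],[0,0,0]],[[0.0425,0,0.0055],[0,0,0]]]' |sed '1d;3d'
```

```text
tool_pos: [0.5278, -0.2992, 0.1344]
contact_force: [5.2, 1.9, -10.0]
opening: 0.0128
grip_force: 39.7
tool_pos: [0.5975, -0.3085, 0.1686]
contact_force: [-1.6, 3.8, -4.0]
opening: 0.0128
grip_force: 39.0
tool_pos: [0.6411, -0.3145, 0.1645]
contact_force: [0.9, 5.8, 2.9]
opening: 0.0116
grip_force: 39.4
```

```bash

python3 -m jog '[[[0,0,0],[0,0,0]],[[0,0,0],[0,0,0]],[[0,0,0],[0,0,0]]]' 0.4 |sed '1d;3d'
python3 -m jog '[[[0,0,-0.03],[0,0,0]],[[0,0,-0.06],[0,0,0]],[[-0.03,0,-0.09],[0,0,0]],[[-0.07,0,-0.1],[0,0,0]],[[-0.11,0,-0.1],[0,0,0]]]' |sed '1d;3d'
python3 -m jog '[[[-0.05,0,0],[0,0,0]],[[-0.05,0,0],[0,0,0]],[[-0.05,0,0],[0,0,0]]]' 0|head -2
python3 - <<'E'
from h import *
v=cam('wrist');cv2.imwrite('pics/w12.png',v[0])
hsv=cv2.cvtColor(v[0],cv2.COLOR_BGR2HSV)
print(red(v,40,60000))
m=((hsv[...,0]>45)&(hsv[...,0]<85)&(hsv[...,1]>120)&(hsv[...,2]>40)).astype(np.uint8)
n,l,st,ce=cv2.connectedComponentsWithStats(m)
for i in range(1,n):
    if st[i,4]>40: 
        P=plane(v,np.argwhere(l==i)[:,::-1],.079)[:,:2]*1000
        print('green',st[i],ce[i],P.mean(0).round(1),np.ptp(P,axis=0).round(0))
plan((553.5,-305,85,-8))
E
```

```text
tool_pos: [0.6397, -0.3162, 0.163]
contact_force: [0.2, 0.6, 0.3]
opening: 0.034
grip_force: 0.0
tool_pos: [0.5304, -0.3019, 0.2656]
contact_force: [-0.2, -0.7, 0.6]
opening: 0.034
grip_force: 0.0
t: 41.05
tool_pos: [0.4801, -0.2944, 0.2624]
[(np.int32(4206), [232, 0, 102, 56], array([284.02639087,  22.33333333])), (np.int32(690), [392, 59, 31, 24], array([407.15507246,  70.38550725])), (np.int32(62), [375, 151, 9, 8], array([378.98387097, 154.40322581]))]
green [382  25  11  11  93] [386.93548387  29.75268817] [ 612.5 -410.4] [ 9. 10.]
green [267  91  34  36 965] [283.55958549 108.37823834] [ 553.2 -302.6] [34. 34.]
green [352 196  44  73 431] [369.87703016 221.03944316] [ 422.5 -380.2] [84. 52.]
t 41.1 now [ 481.1 -294.6  262.8] yaw -7.7 open 0.0005 F [ 0.1 -0.6 -0.1] q [-0.68 -0.12  1.68  0.    1.58  1.02]
[0.0728, 0.0003, 0.1779] [0.001, -0.002, 0.005] rows>=4
```

The guard stays open, and the button is visible at (553,-303), 34 mm across. Press it.

```bash

python3 -m jog '[[[0.02,-0.0005,0.04],[0,0,0]],[[0.04,-0.001,0.08],[0,0,0]],[[0.06,-0.0015,0.12],[0,0,0]],[[0.0723,-0.002,0.16],[0,0,0]],[[0.0723,-0.002,0.185],[0,0,0]]]' |head -2
python3 -m jog '[[[0,0,0.01],[0,0,0]],[[0,0,0.02],[0,0,0]],[[0,0,0.025],[0,0,0]],[[0,0,0.03],[0,0,0]],[[0,0,0.03],[0,0,0]]]' |sed -n '2p;4p'
python3 -m jog '[[[0,0,0.002],[0,0,0]],[[0,0,0.004],[0,0,0]],[[0,0,0.004],[0,0,0]]]' |sed -n '2p;4p'
python3 -m jog '[[[0,0,0.002],[0,0,0]],[[0,0,0.003],[0,0,0]],[[0,0,0.003],[0,0,0]]]' |sed -n '2p;4p'
```

```text
t: 41.6
tool_pos: [0.5542, -0.3012, 0.073]
tool_pos: [0.5538, -0.3025, 0.0484]
contact_force: [-0.4, 0.6, 2.8]
tool_pos: [0.5539, -0.3026, 0.0447]
contact_force: [0.9, 0.4, 5.5]
tool_pos: [0.5539, -0.3027, 0.0444]
contact_force: [-6.5, 4.5, 18.6]
```

Bottomed at 18 N, so it is fully pressed. Retreat and go round to the open cover's tab.

```bash

python3 -m jog '[[[0,0,-0.02],[0,0,0]],[[0,0,-0.06],[0,0,0]],[[0,0,-0.11],[0,0,0]],[[0,0,-0.16],[0,0,0]],[[0,0,-0.2],[0,0,0]]]' 0.4 |head -2
python3 -c "
from h import *
plan((658.7,-317.5,245,-8),(658.7,-317.5,154,-8))"
```

```text
t: 43.2
tool_pos: [0.553, -0.3021, 0.2432]
t 43.2 now [ 553.  -302.1  243.2] yaw -7.7 open 0.0340 F [0.4 0.2 0.4] q [-0.62  0.04  1.55 -0.    1.55  1.09]
[0.1068, 0.0011, -0.0016] [0.001, -0.002, 0.005] rows>=3
[-0.0, -0.0, 0.091] [0.0, 0.0, 0.0] rows>=2
```

```bash

python3 -m jog '[[[0.036,0,0],[0,0,0]],[[0.072,0.001,0],[0,0,0]],[[0.107,0.001,0],[0,0,0]],[[0.107,0.001,0],[0,0,0]],[[0.107,0.001,0],[0,0,0]]]' |head -2
python3 -c "
from h import *
plan((658.7,-317.5,154,-8))
v=cam('wrist')
for r in red(v,100,60000): print(r)
hsv=cv2.cvtColor(v[0],cv2.COLOR_BGR2HSV);m=(((hsv[...,0]<5)|(hsv[...,0]>175))&(hsv[...,1]>150)&(hsv[...,2]>30))
for r in range(190,300,8):
  c=np.where(m[r,235:340])[0]+235
  if len(c): print(r,c.min(),c.max())
h=np.array([.605,-.312,.103]);d=np.array([.991,-.135,0])
for a in (2.0,2.1):
  for R_ in (.088,.108,.122): print(a,R_,proj(v,h+R_*(-np.cos(a)*d+np.array([0,0,np.sin(a)]))))
"
```

```text
t: 43.7
tool_pos: [0.6585, -0.3169, 0.2384]
t 43.7 now [ 658.5 -316.9  238.4] yaw -7.7 open 0.0342 F [-0.9 -0.6 -0.2] q [-0.55  0.28  1.29 -0.    1.57  1.15]
[0.0004, 0.0006, 0.0844] [-0.001, 0.002, 0.006] rows>=2
(np.int32(4818), [291, 48, 82, 92], array([332.12287256,  90.97965961]))
(np.int32(215), [288, 251, 37, 20], array([306.11162791, 265.07906977]))
(np.int32(511), [386, 259, 28, 22], array([400.20547945, 269.62818004]))
(np.int32(242), [276, 272, 20, 15], array([285.2892562 , 279.32644628]))
246 253 319
254 246 324
262 250 323
270 247 323
278 276 295
286 278 292
2.0 0.088 [[288.78584141 239.8655503 ]]
2.0 0.108 [[289.09385661 238.29730267]]
2.0 0.122 [[289.34353271 237.02600971]]
2.1 0.088 [[288.78334025 227.67397408]]
2.1 0.108 [[289.08776705 222.07564979]]
2.1 0.122 [[289.33350552 217.55502087]]
```

```bash
python3 -c "
from h import *
v=cam('wrist')
h=np.array([.605,-.312,.103]);d=np.array([.991,-.135,0])
for a in (1.5,1.6,1.7,1.8,1.9,2.0,2.1,2.2):
  print(a,[proj(v,h+R_*(-np.cos(a)*d+np.array([0,0,np.sin(a)]))+s*np.array([.135,.991,0])).round(0).tolist() for R_,s in ((0,.0),(.088,.033),(.088,-.033),(.122,0))])
hsv=cv2.cvtColor(v[0],cv2.COLOR_BGR2HSV);m=(((hsv[...,0]<5)|(hsv[...,0]>175))&(hsv[...,1]>120)&(hsv[...,2]>25))
g=v[0].max(2)
for r in range(196,330,5): print(r,''.join('#' if m[r,c] else ('.' if g[r,c]>60 else 'k') for c in range(210,370,2)))
"
```

```text
1.5 [[[288.0, 244.0]], [[243.0, 297.0]], [[333.0, 297.0]], [[289.0, 328.0]]]
1.6 [[[288.0, 244.0]], [[243.0, 287.0]], [[334.0, 287.0]], [[289.0, 312.0]]]
1.7 [[[288.0, 244.0]], [[243.0, 275.0]], [[334.0, 275.0]], [[289.0, 294.0]]]
1.8 [[[288.0, 244.0]], [[242.0, 263.0]], [[335.0, 264.0]], [[289.0, 275.0]]]
1.9 [[[288.0, 244.0]], [[242.0, 251.0]], [[335.0, 251.0]], [[289.0, 256.0]]]
2.0 [[[288.0, 244.0]], [[243.0, 239.0]], [[334.0, 239.0]], [[289.0, 236.0]]]
2.1 [[[288.0, 244.0]], [[243.0, 227.0]], [[334.0, 227.0]], [[289.0, 217.0]]]
2.2 [[[288.0, 244.0]], [[243.0, 215.0]], [[334.0, 215.0]], [[289.0, 198.0]]]
196 ................................................................................
201 ................................................................................
206 ................................................................................
211 ................................................................................
216 ................................................................................
221 .......................................................
[... 1110 characters left out ...]
kkkk.......kkkkkkkk.
291 kkkkk.......kkkkkkk............k............kk...........kkkkkkkk.......kkkkkkk.
296 kkkk.......kkkkkkkk......................................kkkkkkkkk.......kkkkkkk
301 kkkkkkkk....kkkkkkk......................................kkkkkkkkk..kkkkkkkkkkkk
306 kkkkkkkkk...kkkkkkk.......................................kkkkkkkkkkkkkkkkkkkkkk
311 kkkkkkkkkkkkkkkkkk........................................kkkkkkkkkkkkkkkkkkkkkk
316 kkkkkkkkkkkkkkkkk..........................................kkkkkkkkkkkkkkkkkkkkk
321 kkkkkkkkkkkkkkkkk...........................................kkkkkkkkkkkkkkkkkkkk
326 kkkkkkkkkkkkkkkk............................................kkkkkkkkkkkkkkkkkkkk
```

```bash

cat > tt.py <<'E'
from h import *
import pickle
def feat(v):
    # red region near column 285: cover edge corners & tab tip
    hsv=cv2.cvtColor(v[0],cv2.COLOR_BGR2HSV);m=(((hsv[...,0]<5)|(hsv[...,0]>175))&(hsv[...,1]>120)&(hsv[...,2]>25)).astype(np.uint8)
    m[:, :225]=0;m[:,350:]=0
    return m
E
python3 -c "
from tt import *
pickle.dump(cam('wrist'),open('g1.pkl','wb'))"
python3 -m jog '[[[-0.03,0,0],[0,0,0]],[[-0.06,0,0],[0,0,0]],[[-0.07,0,0],[0,0,0]],[[-0.07,0,0],[0,0,0]],[[-0.07,0,0],[0,0,0]]]' |head -2
python3 -c "
from tt import *
v=cam('wrist');pickle.dump(v,open('g2.pkl','wb'));m=feat(v)
for r in range(0,300,5):
  if m[r].sum()>4: print(r,''.join('#' if m[r,c] else '.' for c in range(220,360,2)))
"
```

```text
t: 44.35
tool_pos: [0.5897, -0.308, 0.2407]
0 ....................................#############################.....
5 .....................................############################.....
10 .....................................############################.....
15 ......................................###########################.....
20 .......................................##########################.....
25 ........................................#########################.....
30 .........................................########################.....
35 .........................................########################.....
40 ..........................................#######################.....
45 ...........................................######################.....
50 ............................................#####################.....
55 .............................................####################.....
60 .............................................####################.....
65 ..............................................###################.....
70 ...............................................############...........
75 ................................................####..................
165 ...........................############...............................
170 ........#########..###.##.################################............
175 ........###..#...........##############...###.##...#..####............
180 ........##.............................................###............
185 ........#######........................................###............
190 ........#######........................................###............
```

```bash
python3 -c "
from tt import *
a=pickle.load(open('g1.pkl','rb'));b=pickle.load(open('g2.pkl','rb'))
ma,mb=feat(a),feat(b)
for n,m,c in (('a',ma,(282,290)),('b',mb,(282,290))):
  r=np.where(m[150:,c[0]:c[1]].sum(1)>4)[0]+150;print(n,'tab rows',r.min(),r.max())
  c2=(255,265);r=np.where(m[150:,c2[0]:c2[1]].sum(1)>4)[0]+150;print('edge rows',r.min(),r.max())
  cc=[np.where(m[r,230:345])[0]+230 for r in range(150,300)]
  print([(150+i,x.min(),x.max()) for i,x in enumerate(cc) if len(x)>3][::3])
"
```

```text
a tab rows 244 284
edge rows 244 267
[(244, np.int64(255), np.int64(315)), (247, np.int64(251), np.int64(320)), (250, np.int64(247), np.int64(323)), (253, np.int64(246), np.int64(324)), (256, np.int64(248), np.int64(326)), (259, np.int64(252), np.int64(323)), (262, np.int64(247), np.int64(323)), (265, np.int64(247), np.int64(324)), (268, np.int64(247), np.int64(323)), (271, np.int64(276), np.int64(294)), (274, np.int64(275), np.int64(294)), (277, np.int64(276), np.int64(294)), (280, np.int64(276), np.int64(294)), (283, np.int64(276), np.int64(294))]
b tab rows 162 177
edge rows 169 173
[(162, np.int64(275), np.int64(295)), (165, np.int64(273), np.int64(297)), (168, np.int64(243), np.int64(314)), (171, np.int64(235), np.int64(335)), (174, np.int64(235), np.int64(335)), (177, np.int64(235), np.int64(335)), (180, np.int64(235), np.int64(335)), (183, np.int64(235), np.int64(335)), (186, np.int64(235), np.int64(335)), (189, np.int64(235), np.int64(335)), (192, np.int64(235), np.int64(335))]
```

```bash
python3 -c "
from tt import *
a=pickle.load(open('g1.pkl','rb'));b=pickle.load(open('g2.pkl','rb'))
print('tip',tri(a,(285.5,284.5),b,(285.5,162)))
for x,y in ((268,171),(268,169),(255,192),(244,192)): print('edge',tri(a,(285.5,x),b,(285.5,y))[0].round(4))
print(a[4],b[4])
h=np.array([.605,-.312,.103]);d=np.array([.991,-.135,0])
for ang in (1.8,1.9,2.0,2.1):
  print(ang,[proj(b,h+R_*(-np.cos(ang)*d+np.array([0,0,np.sin(ang)]))+s*np.array([.135,.991,0])).round(0).tolist() for R_,s in ((0,.0),(.088,.033),(.088,-.033),(.122,0))])
"
```

```text
tip (array([ 0.63660457, -0.31425105,  0.24120237]), np.float64(9.858399690259067e-05))
edge [ 0.6237 -0.3126  0.1939]
edge [ 0.6257 -0.3128  0.198 ]
edge [ 0.5822 -0.307   0.0777]
edge [ 0.5645 -0.3047  0.0032]
[ 0.73132523 -0.32690931  0.41492366] [ 0.6626791  -0.31763427  0.41592604]
1.8 [[[287.0, 174.0]], [[239.0, 168.0]], [[338.0, 168.0]], [[289.0, 164.0]]]
1.9 [[[287.0, 174.0]], [[239.0, 154.0]], [[338.0, 154.0]], [[289.0, 142.0]]]
2.0 [[[287.0, 174.0]], [[239.0, 141.0]], [[338.0, 142.0]], [[289.0, 121.0]]]
2.1 [[[287.0, 174.0]], [[239.0, 129.0]], [[338.0, 129.0]], [[289.0, 102.0]]]
```

The cover seems to rest at φ≈1.78, short of the 2.1 stop. I'll check whether it creeps, then push it to the stop and press again to be sure.

```bash

python3 -m jog '[[[0,0,0],[0,0,0]],[[0,0,0],[0,0,0]],[[0,0,0],[0,0,0]],[[0,0,0],[0,0,0]],[[0,0,0],[0,0,0]]]' |head -1
python3 -c "
from tt import *
v=cam('wrist');m=feat(v)
r=np.where(m[120:,282:290].sum(1)>4)[0]+120;print('tab rows',r.min(),r.max())
plan((585,-309.3,240,-8),(585,-309.3,165,-8))
"
```

```text
t: 44.9
tab rows 162 177
t 45.0 now [ 589.4 -307.7  239.8] yaw -7.7 open 0.0342 F [ 0.5 -0.1  0.4] q [-0.59  0.13  1.47  0.    1.55  1.11]
[-0.0042, 0.0021, -0.0002] [-0.0, 0.0, 0.006] rows>=1
[-0.0, -0.0, 0.075] [0.0, 0.0, 0.0] rows>=2
```

```bash

python3 -m jog '[[[-0.004,0.003,0.02],[0,0,0]],[[-0.004,0.003,0.05],[0,0,0]],[[-0.004,0.003,0.07],[0,0,0]],[[-0.004,0.003,0.07],[0,0,0]],[[-0.004,0.003,0.07],[0,0,0]]]' 0|sed -n '2p;4p'
python3 -m jog '[[[0.005,0,0],[0,0,0]],[[0.01,0,0],[0,0,0]],[[0.015,0,0],[0,0,0]],[[0.02,0,0],[0,0,0]],[[0.025,0,0],[0,0,0]]]'|sed -n '2p;4p'
python3 -m jog '[[[0.004,0,0],[0,0,0]],[[0.008,0,0],[0,0,0]],[[0.012,0,0],[0,0,0]],[[0.012,0,0],[0,0,0]]]'|sed -n '2p;4p'
python3 -m jog '[[[0.003,0,0],[0,0,0]],[[0.006,0,0],[0,0,0]],[[0.006,0,0],[0,0,0]]]'|sed -n '2p;4p'
```

```text
tool_pos: [0.5849, -0.3102, 0.1701]
contact_force: [-0.6, -0.6, 0.7]
tool_pos: [0.6104, -0.3136, 0.1702]
contact_force: [0.6, 0.4, 0.4]
tool_pos: [0.622, -0.3152, 0.1698]
contact_force: [0.1, -0.6, -1.2]
tool_pos: [0.6278, -0.316, 0.17]
contact_force: [0.2, -0.1, 0.0]
```

```bash

python3 -m jog '[[[0.003,0,0],[0,0,0]],[[0.006,0,0],[0,0,0]],[[0.006,0,0],[0,0,0]]]'|sed -n '2p;4p'
python3 -m jog '[[[0.003,0,0],[0,0,0]],[[0.006,0,0],[0,0,0]],[[0.006,0,0],[0,0,0]]]'|sed -n '2p;4p'
python3 -c "
from tt import *
v=cam('wrist');m=feat(v)
g=v[0].max(2)
for r in range(150,330,6): print(r,''.join('#' if m[r,c] else ('.' if g[r,c]>60 else 'k') for c in range(210,370,2)))
"
```

```text
tool_pos: [0.6338, -0.3168, 0.1699]
contact_force: [-0.6, -1.1, 0.3]
tool_pos: [0.6398, -0.3176, 0.1699]
contact_force: [0.4, -0.7, -0.2]
150 ................................................................................
156 ................................................................................
162 ................................................................................
168 ................................................................................
174 ................................................................................
180 ................................................................................
186 ................................................................................
192 ................................................................................
198 ................................................................................
204 ................................................................................
210 ................................................................................
216 .......................
[... 887 characters left out ...]
..kkk.kkkkkkkkkkkkkk
282 .....................kkkkkkkk.......kkkk.......kkkkkkkk.......................kk
288 .....................kkkkkkkk.......kkkkk......kkkkkkkk.......................kk
294 ....................kkkkkkkkk.......kkkkk..k....kkkkkkkk...................kk...
300 ...................kkkkkkkkkkkkkkkk.kkkkk.kkkkkkkkkkkkkkkk......................
306 kkk..............kkkkkkkkkkkkkkkkkkkkkkkkkkkkkkkkkkkkkkkkkkk..............kkkkkk
312 kkkkkk........kkkkkkkkkkkkkkkkkkkkkkkkkkkkkkkkkkkkkkkkkkkkkkkkk........kkkkkkkkk
318 kkkkkkkkkkkkkkkkkkkkkkkkkkkkkkkkkkkkkkkkkkkkkkkkkkkkkkkkkkkkkkkkkkkkkkkkkkkkkkkk
324 kkkkkkkkkkkkkkkkkkkkkkkkkkkkkkkkkkkkkkkkkkkkkkkkkkkkkkkkkkkkkkkkkkkkkkkkkkkkkkkk
```

```bash

python3 -m jog '[[[0.003,0,0],[0,0,0]],[[0.006,0,0],[0,0,0]],[[0.006,0,0],[0,0,0]]]'|sed -n '2p;4p'
python3 -m jog '[[[0.003,0,0],[0,0,0]],[[0.006,0,0],[0,0,0]],[[0.006,0,0],[0,0,0]]]'|sed -n '2p;4p'
python3 -c "
from tt import *
v=cam('wrist');m=feat(v)
r=np.where(m[120:,276:292].sum(1)>8)[0]+120;print('tab rows',r.min(),r.max())
h=np.array([.605,-.312,.103]);d=np.array([.991,-.135,0])
for ang in (1.8,1.9,2.0,2.1,2.2):
  print(ang,[proj(v,h+R_*(-np.cos(ang)*d+np.array([0,0,np.sin(ang)]))+s*np.array([.135,.991,0])).round(0).tolist() for R_,s in ((.088,.033),(.088,-.033),(.122,0))])
g=v[0].max(2)
for r in range(186,280,6): print(r,''.join('#' if m[r,c] else ('.' if g[r,c]>60 else 'k') for c in range(210,370,2)))
"
```

```text
tool_pos: [0.6458, -0.3184, 0.1699]
contact_force: [-0.6, 1.1, 0.4]
tool_pos: [0.6471, -0.3186, 0.1696]
contact_force: [-14.8, 3.1, 4.8]
tab rows 235 256
1.8 [[[220.0, 303.0]], [[348.0, 303.0]], [[283.0, 331.0]]]
1.9 [[[220.0, 286.0]], [[348.0, 286.0]], [[283.0, 302.0]]]
2.0 [[[220.0, 269.0]], [[348.0, 269.0]], [[283.0, 273.0]]]
2.1 [[[221.0, 252.0]], [[347.0, 252.0]], [[283.0, 244.0]]]
2.2 [[[221.0, 236.0]], [[346.0, 236.0]], [[284.0, 216.0]]]
186 ................................................................................
192 ................................................................................
198 ................................................................................
204 ................................................................................
210 ................................................................................
216 ................................................................................
222 ................................................................................
228 ................................................................................
234 .........kk..k........kkkkk...................kkkkk.............................
240 .........k...kkkkk.kkkkkkk#################.kkkkkkk.............................
246 ...........k........kkkkkk################....kkkkkk............................
252 ........###.#######################################################.............
258 ..........##.##.#.#####.##.###......kkkk......#####################.............
264 ...........##.################......kkkk......######################............
270 ........##...#...k.k.kkkkkkkkk......kkkk.......kkkkkkkk...##########kk.kkkkkkkk.
276 ........#.#..#........kkkkkkkk......kkkk.......kkkkkkk....##########kkk..kkkkk..
```

Now at the stop (φ≈2.1). Back off and press the button again.

```bash

python3 -m jog '[[[-0.02,0,0],[0,0,0]],[[-0.04,0,-0.01],[0,0,0]],[[-0.06,0,-0.01],[0,0,0]],[[-0.09,0,-0.01],[0,0,0]],[[-0.095,0,-0.01],[0,0,0]]]'|head -2
python3 -c "
from h import *
plan((553.5,-303,75,-8),(553.5,-303,44,-8))"
```

```text
t: 48.45
tool_pos: [0.5553, -0.3061, 0.1798]
t 48.5 now [ 555.3 -306.1  179.8] yaw -7.7 open -0.0004 F [-0.4  0.5 -0.5] q [-0.62  0.09  1.61 -0.    1.45  1.08]
[-0.0021, -0.0028, 0.1048] [-0.0, 0.001, 0.005] rows>=3
[-0.0, -0.0, 0.031] [0.0, 0.0, 0.0] rows>=1
```

```bash

python3 -c "
from tt import *
v=cam('wrist');m=feat(v)
print([(r,int(m[r].sum())) for r in range(0,200,6) if m[r].sum()>8])"
python3 -m jog '[[[-0.002,-0.003,0.03],[0,0,0]],[[-0.002,-0.003,0.07],[0,0,0]],[[-0.002,-0.003,0.1],[0,0,0]],[[-0.002,-0.003,0.12],[0,0,0]],[[-0.002,-0.003,0.128],[0,0,0]]]'|sed -n '2p;4p'
python3 -m jog '[[[0,0,0.003],[0,0,0]],[[0,0,0.006],[0,0,0]],[[0,0,0.008],[0,0,0]],[[0,0,0.008],[0,0,0]]]'|sed -n '2p;4p'
python3 -m jog '[[[0,0,0.002],[0,0,0]],[[0,0,0.002],[0,0,0]],[[0,0,0.002],[0,0,0]]]'|sed -n '2p;4p'
```

```text
[(0, 41), (6, 72), (12, 72), (18, 69), (24, 61), (30, 43), (36, 31), (42, 30), (48, 30), (54, 29), (60, 28), (66, 123), (72, 123), (78, 124), (84, 122), (90, 123), (96, 124), (102, 123), (108, 121), (114, 116), (120, 105), (126, 99), (132, 78), (138, 59), (144, 17)]
tool_pos: [0.5548, -0.3021, 0.0488]
contact_force: [-1.8, 1.1, 1.9]
tool_pos: [0.557, -0.3038, 0.0457]
contact_force: [0.3, 0.5, 4.5]
tool_pos: [0.557, -0.3039, 0.0446]
contact_force: [-1.7, 2.7, 10.0]
```

```bash

python3 -m jog '[[[0,0,0.001],[0,0,0]],[[0,0,0.001],[0,0,0]],[[0,0,0.001],[0,0,0]]]'|sed -n '2p;4p'
python3 -m jog '[[[0,0,-0.02],[0,0,0]],[[0,0,-0.06],[0,0,0]],[[0,0,-0.11],[0,0,0]],[[0,0,-0.16],[0,0,0]],[[0,0,-0.2],[0,0,0]]]' 0.4 |head -2
python3 -m jog '[[[0.036,0,0],[0,0,0]],[[0.072,0.001,0],[0,0,0]],[[0.104,0.001,0],[0,0,0]],[[0.104,0.001,0],[0,0,0]],[[0.104,0.001,0],[0,0,0]]]' |head -2
python3 -c "
from tt import *
v=cam('wrist');m=feat(v);plan((658.7,-317.5,154,-8))
h=np.array([.605,-.312,.103]);d=np.array([.991,-.135,0])
for ang in (1.8,1.9,2.0,2.1,2.2):
  print(ang,[proj(v,h+R_*(-np.cos(ang)*d+np.array([0,0,np.sin(ang)]))+s*np.array([.135,.991,0])).round(0).tolist() for R_,s in ((.088,.033),(.088,-.033),(.122,0))])
g=v[0].max(2)
for r in range(180,300,5): print(r,''.join('#' if m[r,c] else ('.' if g[r,c]>60 else 'k') for c in range(210,370,2)))
"
```

```text
tool_pos: [0.557, -0.304, 0.0445]
contact_force: [-3.1, 3.9, 12.7]
t: 50.5
tool_pos: [0.5561, -0.3038, 0.2444]
t: 51.0
tool_pos: [0.6585, -0.3181, 0.2397]
t 51.0 now [ 658.1 -318.2  240.3] yaw -7.7 open 0.0345 F [-0.5 -0.5 -0.6] q [-0.55  0.28  1.29 -0.    1.57  1.15]
[0.0006, -0.0007, 0.0863] [-0.0, 0.001, 0.005] rows>=2
1.8 [[[241.0, 264.0]], [[333.0, 264.0]], [[287.0, 276.0]]]
1.9 [[[241.0, 252.0]], [[333.0, 252.0]], [[287.0, 256.0]]]
2.0 [[[241.0, 239.0]], [[333.0, 239.0]], [[287.0, 236.0]]]
2.1 [[[241.0, 227.0]], [[333.0, 227.0]], [[287.0, 217.0]]]
2.2 [[[242.0, 216.0]], [[332.0, 216.0]], [[287.0, 199.0]]]
180 ................................................................................
185 ................................................................................
190 ................................................................................
195 ................................................................................
200 ................................................................................
205 ....................................................
[... 858 characters left out ...]
kkk..kkkkkkk....kk..
260 ................kkk.........kkkkkkkkkkkkkkkkkk............kk.......kkkkk...kk...
265 ................kkk.........kkkkkkkkkkkkkkkkkkk...........kkk........k..kkkkkkkk
270 ....kkkkk......kkkk........kkkkkk...........kkkk.........kkkkk......kkkkkkkkkkkk
275 ..kkkkkk......kkkkk........kkkk..............kkk.........kkkkk.......kkkkkkkkkkk
280 kkkkkkk......kkkkkk........kkk................kk.........kkkkkk.......kkkkkkkkkk
285 kkkkkk.......kkkkkk........kkk...............kk..........kkkkkkk.......kkkkkkkk.
290 kkkkk.......kkkkkkk..........kk.............kk...........kkkkkkkk.......kkkkkk..
295 kkkk.......kkkkkkkk......................k...............kkkkkkkkk.......kkkkkkk
```

The cover now rests at φ≈2.1 by itself. Pinch the tab and swing it closed.

```bash

python3 -m jog '[[[0.0005,-0.0015,0.03],[0,0,0]],[[0.0005,-0.0015,0.06],[0,0,0]],[[0.0005,-0.0015,0.086],[0,0,0]],[[0.0005,-0.0015,0.086],[0,0,0]],[[0.0005,-0.0015,0.086],[0,0,0]]]' |sed -n '2p;4p'
python3 -m jog '[[[0,0,0],[0,0,0]],[[0,0,0],[0,0,0]],[[0,0,0],[0,0,0]],[[0,0,0],[0,0,0]]]' 0 40 |sed '1d;3d'
```

```text
tool_pos: [0.6585, -0.3168, 0.1555]
contact_force: [-0.2, 0.3, 0.1]
tool_pos: [0.6604, -0.317, 0.1583]
contact_force: [-2.0, 3.0, 7.2]
opening: 0.0129
grip_force: 41.3
```

```bash

python3 -m jog '[[[-0.0144,0,-0.007],[0,0,0]],[[-0.0297,0,-0.0118],[0,0,0]],[[-0.0455,0,-0.0143],[0,0,0]],[[-0.0616,0,-0.0143],[0,0,0]],[[-0.0774,0,-0.012],[0,0,0]]]' |sed '1d;3d'
python3 -m jog '[[[-0.0154,0,0.0047],[0,0,0]],[[-0.0298,0,0.0116],[0,0,0]],[[-0.0431,0,0.0206],[0,0,0]],[[-0.0549,0,0.0315],[0,0,0]],[[-0.0649,0,0.044],[0,0,0]]]' |sed '1d;3d'
python3 -m jog '[[[-0.008,0,0.0139],[0,0,0]],[[-0.0139,0,0.0288],[0,0,0]],[[-0.0175,0,0.0444],[0,0,0]],[[-0.0185,0,0.058],[0,0,0]],[[-0.0185,0,0.058],[0,0,0]]]' |sed '1d;3d'
```

```text
tool_pos: [0.585, -0.307, 0.1709]
contact_force: [3.0, 1.9, 5.4]
opening: 0.0129
grip_force: 43.0
tool_pos: [0.5184, -0.2982, 0.1291]
contact_force: [-13.7, 7.7, 16.2]
opening: 0.0128
grip_force: 52.0
tool_pos: [0.4968, -0.295, 0.0636]
contact_force: [-9.5, 1.5, 4.6]
opening: 0.013
grip_force: 63.2
```

```bash

python3 -m jog '[[[0,0,0],[0,0,0]],[[0,0,0],[0,0,0]],[[0,0,0],[0,0,0]]]' 0.5 |sed '1d;3d'
python3 -m jog '[[[0,0,-0.04],[0,0,0]],[[0,0,-0.08],[0,0,0]],[[-0.03,0,-0.13],[0,0,0]],[[-0.06,0,-0.17],[0,0,0]],[[-0.1,0,-0.2],[0,0,0]]]' |head -2
python3 -c "
from h import *
plan((300,-420,270,0),(223,-583,270,20))
v=cam('wrist')
for r in red(v,40,60000): print(r[0],r[1],plane(v,[r[2]],.107 if r[0]>2000 else .117)[0].round(3))
hsv=cv2.cvtColor(v[0],cv2.COLOR_BGR2HSV);m=((hsv[...,0]>45)&(hsv[...,0]<85)&(hsv[...,1]>120)&(hsv[...,2]>40))
h=np.array([.605,-.312,.103]);d=np.array([.991,-.135,0]);print('tip exp',proj(v,h-.122*d),'btn',proj(v,[.5535,-.303,.079]))
t=cam('top');import pickle;a=pickle.load(open('v0.pkl','rb'))['top']
"
```

```text
tool_pos: [0.5005, -0.2956, 0.0656]
contact_force: [-0.5, -0.0, -0.6]
opening: 0.043
grip_force: 0.0
t: 54.25
tool_pos: [0.4071, -0.2829, 0.2634]
t 54.2 now [ 407.1 -282.9  263.4] yaw -7.6 open 0.0427 F [-0.1 -1.   0.5] q [-0.76 -0.3   1.83  0.    1.61  0.95]
[-0.088, 0.15, -0.0065] [0.003, -0.003, -0.133] rows>=4
[-0.077, 0.163, 0.0] [0.0, 0.0, -0.349] rows>=4
5367 [248, 0, 75, 104] [ 0.541 -0.301  0.107]
80 [380, 82, 10, 10] [ 0.487 -0.383  0.117]
tip exp [[287.43627957 103.81752203]] btn [[285.44986424  28.5451022 ]]
```

Guard closed: tip at row 104, expected 103.8. Move away and check the whole scene from the top.

```bash

python3 -m jog '[[[-0.022,0.037,0],[0,0,-0.04]],[[-0.044,0.075,0],[0,0,-0.08]],[[-0.066,0.113,0],[0,0,-0.12]],[[-0.088,0.15,0],[0,0,-0.133]],[[-0.088,0.15,0],[0,0,-0.133]]]' |head -2
python3 -m jog '[[[-0.02,0.04,0],[0,0,-0.09]],[[-0.04,0.08,0],[0,0,-0.18]],[[-0.06,0.12,0],[0,0,-0.27]],[[-0.077,0.163,0],[0,0,-0.34]],[[-0.077,0.163,0],[0,0,-0.34]]]' |head -2
python3 - <<'E'
from h import *
import pickle
a=pickle.load(open('v0.pkl','rb'))['top']
t=slips('top',z=.06)
for n,v in (('before',a),('after',t)): print(n,[(r[0],r[1],r[2].round(1)) for r in red(v,8,2000) if r[1][0]<420])
d=cv2.absdiff(a[0],t[0]).max(2)
m=cv2.morphologyEx((d>40).astype(np.uint8),cv2.MORPH_OPEN,np.ones((3,3),np.uint8))
n,l,st,ce=cv2.connectedComponentsWithStats(m)
for i in range(1,n):
    if st[i,4]>25: print('diff',st[i],ce[i].round(0))
hsv=cv2.cvtColor(t[0],cv2.COLOR_BGR2HSV)
w=((hsv[145:165,206:270,1]>100)).astype(np.uint8);c=np.argwhere(w)[:,::-1]+[206,145]
P=plane(t,c,.05)[:,:2]*1000;print('block',P.mean(0),np.ptp(P,axis=0),len(c))
# iso knob
E
```

```text
t: 54.85
tool_pos: [0.297, -0.4224, 0.2591]
t: 55.35
tool_pos: [0.2208, -0.5854, 0.2576]
px [182. 134.] size [74. 40.] ctr [692.3 197.8] yaw 53.7 gilt%=0.00
px [334. 183.] size [43. 83.] ctr [ 554.2 -276.4] yaw -0.2 gilt%=0.82
px [276. 202.] size [100.  30.] ctr [487.3 -94.8] yaw 0.8 gilt%=0.22
px [215. 204.] size [100.  33.] ctr [478.6  90.3] yaw 1.5 gilt%=0.26
px [245. 203.] size [100.  33.] ctr [483.  -3.] yaw 1.2 gilt%=0.25
px [373. 284.] size [53. 95.] ctr [ 242.5 -386.5] yaw -59.5 gilt%=1.00
before [(np.int32(582), [353, 113, 26, 29], array([365.4, 126. ])), (np.int32(675), [335, 161, 26, 41], array([346.9, 177.3])), (np.int32(56), [379, 190, 9, 8], array([382.8, 193.8]))]
after [(np.int32(577), [353, 113, 26, 28], array([365.4, 126. ])), (np.int32(674), [335, 161, 26, 41], array([347. , 177.3])), (np.int32(54), [381, 169, 9, 7], array([385.1, 172.1]))]
diff [217 137  37  19 589] [236. 146.]
diff [162 157  18  33 470] [170. 173.]
diff [381 169  10   9  78] [385. 173.]
diff [360 178  11   8  66] [366. 181.]
diff [267 185  16  35 517] [274. 202.]
diff [205 187  17  35 533] [214. 
[... 473 characters left out ...]
324.]
diff [337 313  76  26 392] [371. 326.]
diff [358 314  12   9  64] [364. 318.]
diff [162 316   7  14  69] [165. 322.]
diff [289 316  14  26 226] [296. 328.]
diff [ 76 325  19  73 267] [ 85. 361.]
diff [165 331  10  23 121] [169. 342.]
diff [238 339   8  19 100] [242. 348.]
diff [305 343   7   6  27] [308. 346.]
diff [466 342  10   5  35] [471. 344.]
diff [476 344  14   9  74] [483. 348.]
diff [ 294  347  171   68 1563] [366. 378.]
diff [273 348   9   5  36] [277. 350.]
diff [466 355   8   5  34] [469. 357.]
diff [171 357  14  35 166] [177. 374.]
diff [242 362   5   8  35] [244. 365.]
diff [181 393  12  27 164] [186. 407.]
block [634.00785813  26.02781819] [ 62.23427058 194.89645729] 594
```

Everything matches: guard image identical to the start, knob on the green side, three mouldings on the grille, block in the tray, and jar and tin unchanged. Handing in.

```bash
python3 -c "
from h import *
import pickle
a=pickle.load(open('v0.pkl','rb'))['top'];print(plane(a,[(385.1,172.1),(382.8,193.8)],.117).round(3))
print(job.finish_job())"
```

```text
[[ 0.572 -0.413  0.117]
 [ 0.508 -0.406  0.117]]
the job is handed in; nothing more can be done
None
```

I handed the job in after about 55 s of robot time: the block is in the tray, the three mouldings present lie flat and face up on the grille, the isolator is on, the start button was pressed fully, the guard is closed over it, and the jar and tin were not moved. The guard stopped at about 1.8 rad after the first flip, so I pushed it to its stop and pressed the button a second time.

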